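Prop the hamper caddy's lid on the last stay hole and stow the lint comb

ROBOT

A 6-joint arm with a two-finger parallel gripper is mounted at the origin on the work surface. World frame = base frame: x ahead of the robot, y to its left, z up, the work surface at z = 0. Lengths are in mm, angles in rad, forces in N, time in s.
With the tool pointing down it reaches from about 325 to 875 mm from the base axis. Payload 4.4 kg.
Tool frame: the origin (TCP) lies at the very end of the fingers, on their centre line; the grasp point (between the pads) lies 19 mm behind it; z points along the fingers, y is the direction in which the jaws open and shut (so a half turn about z gives the same grasp; the last joint's range is limited). The gripper opens to 85 mm and grips with 20 to 120 N. Pads are 22 mm wide; open, the fingers measure 114 mm over their backs; the gripper's body (76 mm by 85 mm) begins 54 mm behind the grasp point. The pads swing forward as they close: fully open they stand 13 mm farther back than shut.
Start: joints at [-1.365, 0.207, 1.542, -0, 1.393, -0.15], TCP at [200.822, -538.793, 231.282] pointing down, gripper open.
Joint ranges: [-2.73, 2.73], [-0.86, 2.22], [0.23, 2.46], [-1.11, 4.25], [0.08, 2.63], [-2.82, 2.82]. Speed limits (rad/s): [2.79, 2.79, 3.14, 3.14, 3.14, 3.14].

INTERFACE

Orientations are given as a 3x3 rotation matrix whose columns are the frame's x, y, z axes.
In Python, from station import ctrl, snapshot, calibration gives the robot as it stands.
- The arm moves only by the shell command python3 -m handwheel 'ROWS' [OPENING] [FORCE]. ROWS is JSON, a list of rows, each a list of 2 entries, a list of its own where there are three numbers: the shift along the tool's x, y, z in m, then the turn, a rotation vector about the tool's x, y, z in rad. A call has 1 to 12 rows; each row is the pose to reach, as a shift and turn from the pose commanded when the call began, along the tool's axes at that moment; what a row does not reach only later rows make up. A row lasts 1/8 s, in which the tool goes at most 62.5 mm and 10.7 degrees, less where a joint would pass 70% of its speed; a pose out of reach is approached as far as the arm can. A call with a gripper value outside its range is refused whole. OPENING is the opening, from -1 (shut) to 1 (fully open), so that 0 is half open, set as the call begins (- or left out, the last holds). The fingers move at their own pace and stop on an object; FORCE is the grip in N (left out, the last holds). Time passes only in rows, so rows that repeat a pose let the fingers close. It gives the time, the measured TCP pose, the force and the opening at its end, in the units of the state.
- ctrl.read_state(): the state, without advancing time (a new reading comes with each control period).
- snapshot(name): name is "scene" or "top"; returns (picture, depth): 384x512x3 uint8, blue, green, red; 384x512 float32, mm along the optical axis (not along the pixel's ray), 0 where there is no reading.
- calibration(name): a dict with "fx", "fy", "cx", "cy" (pixels), "view" (4x4, takes a point from world to camera coordinates). Camera axes: x right, y up, looking along -z (the intrinsics and any distortion apply to the point x, -y, -z); pixel columns grow to the right and rows downward; lengths in mm; the calibration is good to about 2 mm. A picture is of the moment at which its call begins. calibration takes no time and is no camera call.
- ctrl.close_job(): hands the job in, once; it reports no verdict.
The state is a dict: "clock": time; "joint_pos": joint angles; "qvel": joint speeds; "effort": joint torques, N m; "tcp_pos": TCP position; "tcp_rot": TCP orientation; "ft_force": force on the tool from outside, world axes, zero at the start; "wrist_torque": the same for the moment, N m; "opening": finger opening in mm.
Only numpy, scipy, OpenCV 4.12 (cv2) and the standard library are available. Lean on these libraries where they do the work, as an engineer would, in place of code of your own. Each camera call takes 0.05 s, during which the arm holds its last target.

TASK

The lid of the sage-green caddy is propped half open by the steel stay on its side. Lift the stay off its pin and, without letting the lid drop, push it back until the stay's last hole (the one next to its grip) drops fully over the pin, so that the lid stands wide open. Then put the wooden lint comb inside the caddy, lying flat on its floor, and leave the cup, the spray bottle and the bowl standing where they are.

Things in the scene. Friction and masses are not known exactly. Their poses are not given: they have to be found in the camera images.
- caddy: Sage-green open plastic box, fixed: 320 mm deep (its x), 300 mm wide (its y), 130 mm high, walls and floor 5 mm thick. Origin at the centre of its underside; its x axis points to the hinged back, away from the robot, z up. The lid (320 mm long, 280 mm wide, 5 mm thick) is hinged on the back upper edge (axis along y at x = 160, z = 130 mm) and at first leans over the box and the stay's grip.
- lid_edge (a point): Middle of the lid's free edge, 320 mm from the hinge axis. The lid's angle is 0 shut and grows as the free edge goes up and back; about 0.67 rad at the start (edge about 330 mm above the counter), 1.57 upright, about 1.46 with the far hole on the pin. The lid weighs about 0.25 kg, turns freely and falls towards shut if the stay is off its pin and not held.
- pin (a point): Foot of the fixed vertical steel pin (9 mm diameter, 12 mm high), on the flat 26 mm square shoulder of a bracket on the caddy's +y side; 155 mm ahead (-x) of the hinge axis, 50 mm above it, at caddy y = 165 mm. A seated stay lies on this shoulder.
- stay_grip (a point): Centre of the stay's grip: an upright steel fin on top of the bar's free front end, 44 mm long along the bar, 12 mm thick (along the caddy's y), 26 mm high. It is 184 mm along the bar from the pivot and 15.5 mm above the bar's mid-plane. Site x axis along the bar, towards the pivot; z square to the bar, up. At the start the bar is nearly level.
- stay_pivot (a point): Back end of the stay (steel bar 5 mm thick, 26 mm wide, 216 mm long, 0.14 kg, on the caddy's +y side, just outside the lid's side edge), on the bar's mid-plane. Here the bar swings freely on the lid, in the caddy's x-z plane only. The pivot is 80 mm from the hinge axis; with the lid shut it would lie 80 mm ahead (-x) of the hinge at its height.
- hole_near (a point): Centre, on the underside of the bar, of the hole nearest the pivot, 95 mm along the bar from it; on the pin at the start. All three holes go through and are 14 mm along the bar by 13 mm across.
- hole_middle (a point): The same for the middle hole, 123 mm from the pivot; not the one wanted.
- hole_far (a point): The same for the last hole, 150 mm from the pivot, 34 mm short of the fin's centre: this one must end over the pin, on its shoulder; the bar then slopes about 0.18 rad down towards its front.
- comb_grip (a point): Point on the wooden lint comb's handle, half-way up, 7 mm above its underside, near its centre of mass. The comb lies flat: handle 100 mm long, 22 mm wide, 14 mm thick; cross-head 70 mm wide and 28 mm long with 27 mm of teeth beyond it. Site x axis points along the handle to the head, which begins 20 mm ahead of this point; the handle ends 80 mm behind it. 70 g.
- cup: Steel measuring cup, 80 mm across, 60 mm high, flat handle reaching 108 mm from the middle along its -x at 54 mm height. Origin at the centre of its underside. A bystander.
- bottle: Empty glass spray bottle, 72 mm across, 200 mm high with its white head. Origin at the centre of its underside. A bystander.
- bowl: White ceramic bowl of buttons, 124 mm across, 50 mm high. Origin at the centre of its underside. A bystander.
Mind the look-alikes: they are no part of the job. Of the things that look like the part that bears comb_grip, the largest one is meant.

How it is judged:
By the outcome, as a careful person would: the job done as asked, in the order asked, and still so for the second after the job is handed in, with the robot touching nothing.
It also fails if it takes over 67 s, if anything falls off the work surface, if the arm or the gripper's body presses on something with over 40 N, if the wrist force passes 120 N, or if a joint passes its speed limit or range.

## Working session

There is one attempt and no reset: what is moved stays moved. The work goes in short steps, Python scripts to look and compute and a shell command to move; the robot and the scene stay as the last step left them, time stands still between calls to the robot, and variables do not carry over. Pictures are saved under pics/ and viewed, and the job is handed in when it is done.

```bash
ls; mkdir -p pics
python3 - <<'E'
from station import ctrl,snapshot,calibration
import cv2,numpy as np
for n in("scene","top"):
    p,d=snapshot(n);cv2.imwrite(f"pics/{n}0.png",cv2.resize(p,(800,600)));np.savez(f"{n}0.npz",p=p,d=d)
    print(n,calibration(n))
s=ctrl.read_state()
print(s)
E
```

```text
pics
scene {'fx': 349.20883037600174, 'fy': 349.20883037600174, 'cx': 260.5566767507702, 'cy': 193.63362684029948, 'view': array([[ 9.99828689e-01, -1.78908334e-02, -4.74454124e-03,
        -6.23778988e+02],
       [ 1.84661610e-02,  9.46690693e-01,  3.21614261e-01,
        -2.28316870e+01],
       [-1.26233410e-03, -3.21646778e-01,  9.46858890e-01,
        -1.13899078e+03],
       [ 0.00000000e+00,  0.00000000e+00,  0.00000000e+00,
         1.00000000e+00]])}
top {'fx': 404.20688094866983, 'fy': 404.20688094866983, 'cx': 259.09065857992016, 'cy': 188.28931152839021, 'view': array([[-6.13346633e-03, -9.99701657e-01,  2.36427015e-02,
        -4.63446211e+01],
       [ 9.82588077e-01, -1.63457621e-03,  1.85790204e-01,
        -6.06687480e+02],
       [-1.85696129e-01,  2.43705745e-02,  9.82304954e-01,
        -1.06551243e+03],
       [ 0.00000000e+00,  0.00000000e+00,  0.00000000e+00,
         1.00000000e+00]])}
{'clock': 0.1, 'joint_pos': array([-1.36451006e+00,  2.07360395e-01,  1.54283711e+00,  3.18870593e-05,
        1.39351948e+00, -1.50477094e-01]), 'qvel': array([-3.71454113e-05, -5.47793545e-04, -4.10263364e-03, -1.01991493e-03,
        2.99537268e-04, -6.39704932e-05]), 'effort': array([-1.35817254e-05, -3.84093761e+01, -2.92550504e+01, -1.19801462e-04,
        4.86150777e-03, -9.68184935e-06]), 'tcp_pos': array([ 200.68118842, -538.09731316,  230.21500899]), 'tcp_rot': array([[ 9.37034151e-01,  3.49237508e-01, -4.04396062e-04],
       [ 3.49237567e-01, -9.37031895e-01,  2.08571582e-03],
       [ 3.49478186e-04, -2.09561725e-03, -9.99997743e-01]]), 'ft_force': array([ 1.15335148, -0.10148224,  0.16778634]), 'wrist_torque': array([ 0.02452997, -0.01615774, -0.02265224]), 'opening': 85.16946333909561}
```

View pics/scene0.png

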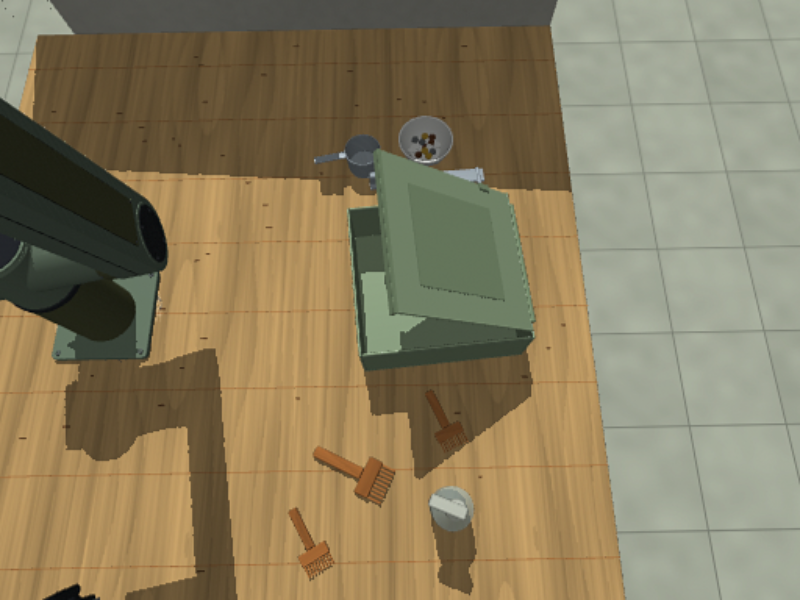

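View pics/top0.png

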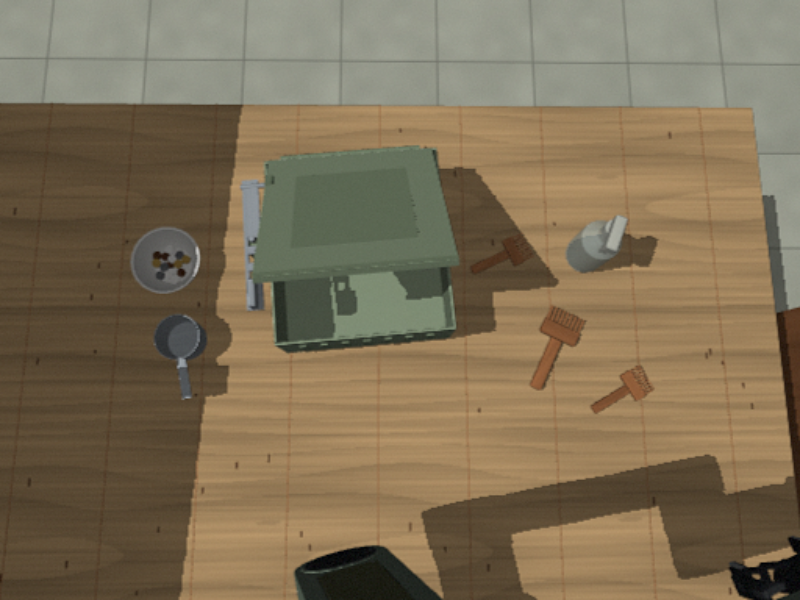

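The scene view (800x600) shows the caddy at about (440,270) with its lid leaning over it. The large comb is at (355,475), with two smaller combs at (447,420) and (310,545). The bottle is at (452,508), the cup at (362,157) and the bowl at (425,140). In the top view the stay is at (251,245), on the left (+y) side.

```bash
cat > h.py <<'E'
import numpy as np,cv2
from station import ctrl,snapshot,calibration
def world(name,d):
    c=calibration(name);v,u=np.mgrid[:384,:512]
    X=(u-c['cx'])/c['fx']*d;Y=-(v-c['cy'])/c['fy']*d
    P=np.stack([X,Y,-d,np.ones_like(d)],-1)@np.linalg.inv(c['view']).T
    P=P[...,:3];P[d<=0]=np.nan
    return P
def proj(name,p):
    c=calibration(name);q=c['view']@np.r_[p,1]
    return c['cx']+c['fx']*q[0]/-q[2], c['cy']+c['fy']*(-q[1])/-q[2]
E
python3 - <<'E'
from h import *
for n in("scene","top"):
    z=np.load(n+"0.npz");P=world(n,z['d']);p=z['p']
    print(n,"table z",np.nanmedian(P[300:,:][...,2]))
    hsv=cv2.cvtColor(p,cv2.COLOR_BGR2HSV)
    g=(hsv[...,0]>40)&(hsv[...,0]<75)&(hsv[...,1]>40)&(P[...,2]>115)&(P[...,2]<140)&(P[...,0]>300)
    q=P[g];print(g.sum(),np.nanmin(q,0),np.nanmax(q,0))
    # lid plane
    g=(hsv[...,0]>40)&(hsv[...,0]<75)&(P[...,2]>150)&(P[...,0]>300);q=P[g]
    m=np.linalg.svd(q[::5]-q.mean(0))[2][2];print('lid',q.mean(0),m, np.arccos(abs(m[2])))
    # stay
    g=(hsv[...,1]<60)&(P[...,2]>165)&(P[...,0]>400)&(P[...,1]>100)&(P[...,1]<300);q=P[g];print('stay',len(q),np.nanmin(q,0),np.nanmax(q,0))
    r=cv2.minAreaRect(q[:,:2].astype(np.float32));print(r)
    vis=cv2.resize(p[60:220,130:310] if n=="top" else p[80:250,200:360],None,fx=4,fy=3.5)
    vis=cv2.resize(p[110:210,140:190] if n=="top" else p[85:250,210:360],None,fx=5 if n=="top" else 4,fy=5 if n=="top" else 3.6);cv2.imwrite(f"pics/{n}c.png",vis)
E
```

```text
scene table z -0.5551356490404942
714 [ 509.40392807 -131.32727378  115.00375806] [854.02107697 172.3946474  139.86564154]
lid [692.36076802  16.03708686 252.91705094] [ 0.6113925  -0.01316328  0.79121801] 0.6579981629271829
stay 1865 [557.36064054 100.11026979 165.06526907] [802.26952901 221.3369741  334.67406719]
((679.1895751953125, 149.30517578125), (233.06163024902344, 124.28121185302734), 6.8133931159973145)
top table z -0.1944820763160351
595 [ 509.30295293 -129.06690956  115.08550427] [854.29720716 206.50381565 139.75333837]
lid [687.58315959  33.47268227 257.67570222] [-0.60456613 -0.05463041 -0.79467937] 0.6523171190179603
stay 2895 [557.27401525 100.02435302 165.02680554] [801.22706484 219.64729319 335.99261005]
((678.9219970703125, 152.54830932617188), (237.30203247070312, 121.59127044677734), 4.32936954498291)
```

Run:
```python
from h import *
for n in("scene","top"):
    z=np.load(n+"0.npz");P=world(n,z['d']);p=z['p']
    hsv=cv2.cvtColor(p,cv2.COLOR_BGR2HSV)
    m=((hsv[...,0]<14)&(hsv[...,1]>120)&(P[...,2]>4)&(P[...,2]<40)).astype(np.uint8)
    k,l,s,c=cv2.connectedComponentsWithStats(m)
    for i in range(1,k):
        if s[i,4]>60:
            q=P[l==i];r=cv2.minAreaRect(q[:,:2].astype(np.float32));print(n,s[i,4],c[i],np.nanmean(q,0),r,np.median(q[:,2]))
```

```text
top 234 [321.03846154 163.61111111] [ 688.95140117 -232.62301563   10.60427154] ((681.2377319335938, -225.5904541015625), (52.92587661743164, 103.91545867919922), 32.20785140991211) 10.570845754271545
top 573 [354.47294939 219.91623037] [ 522.54567134 -322.65704296   12.81690799] ((511.8736572265625, -319.38311767578125), (69.12014770507812, 154.03546142578125), 65.17523193359375) 13.142056109500572
top 314 [398.52547771 250.12420382] [ 436.21244285 -444.81984164   10.04930824] ((432.314697265625, -439.242919921875), (51.670955657958984, 116.58434295654297), 30.702714920043945) 10.229496642747677
```

View pics/topc.png

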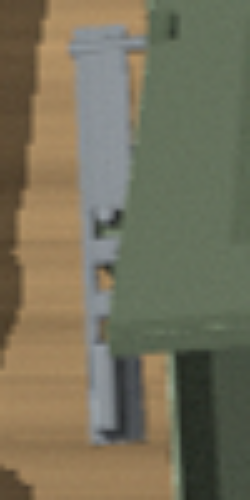

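View pics/scenec.png

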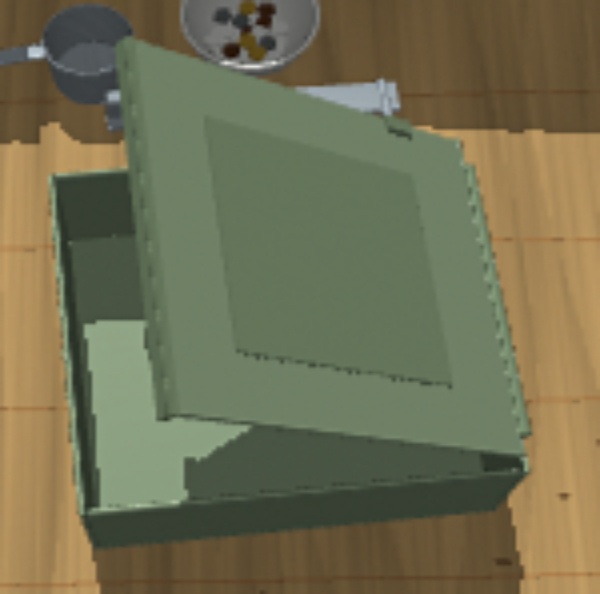

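Run:
```python
from h import *
from scipy.optimize import least_squares
pts=[]
rng=np.random.default_rng(0)
for n in("scene","top"):
    z=np.load(n+"0.npz");P=world(n,z['d']);p=z['p']
    hsv=cv2.cvtColor(p,cv2.COLOR_BGR2HSV)
    g=(hsv[...,0]>40)&(hsv[...,0]<75)&(hsv[...,1]>30)
    G=g&(P[...,2]>160)&(P[...,0]>300);q=P[G]
    best=0
    for _ in range(500):
        a,b,c=q[rng.choice(len(q),3,False)];m=np.cross(b-a,c-a);L=np.linalg.norm(m)
        if L<1:continue
        m/=L;i=abs((q-a)@m)<1.5
        if i.sum()>best:best=i.sum();I=i
    q=q[I];m=np.linalg.svd(q-q.mean(0),full_matrices=False)[2][2];m*=np.sign(m[2])
    print(n,'lid n',m,'angle',np.arccos(m[2]),'yaw',np.arctan2(m[1],m[0]),q.mean(0),len(q), 'd',m@q.mean(0))
    r=P[g&(abs(P[...,2]-130)<3)&(P[...,0]>480)&(P[...,0]<760)]
    fr=[]
    print(len(r)); pts.append(r)
    # front rim line
    f=r[(r[:,0]<550)&(r[:,1]>-110)&(r[:,1]<150)]
    pf=np.polyfit(f[:,1],f[:,0],1);print('front',pf,len(f),np.std(f[:,0]-np.polyval(pf,f[:,1])))
    f=r[(r[:,1]<-80)&(r[:,0]>550)]
    if len(f)>5: pf=np.polyfit(f[:,0],f[:,1],1);print('right',pf,len(f),np.std(f[:,1]-np.polyval(pf,f[:,0])))
    f=r[(r[:,1]>120)&(r[:,0]>530)]
    if len(f)>5: pf=np.polyfit(f[:,0],f[:,1],1);print('left',pf,len(f),np.std(f[:,1]-np.polyval(pf,f[:,0])),f[:,0].min(),f[:,0].max())
    s=(hsv[...,1]<60)&(P[...,2]>170)&(P[...,2]<240)&(P[...,0]>500)&(P[...,1]>130)&(P[...,1]<260)
    vv,uu=np.where(s)
    for x in range(500,860,20):
        i=s&(abs(P[...,0]-x)<10)
        if i.sum():print(x,np.round(np.nanmin(P[i][:,1:],0)),np.round(np.nanmax(P[i][:,1:],0)),np.median(P[i][:,2]).round(1),i.sum())
```

```text
scene lid n [0.60937987 0.0521679  0.79116034] angle 0.6580924514818685 yaw 0.08539996592141912 [688.0664938   19.81713545 258.47835848] 5134 d 624.8255127499057
284
front [-9.13998864e-02  5.25444970e+02] 112 1.237487412210752
right [ 9.26855521e-02 -1.79009236e+02] 130 1.4981661066584644
left [  0.11237829 105.75904489] 14 0.9876181769671131 530.9189179130024 567.536582287845
560 [173. 190.] [193. 219.] 203.7 41
700 [131. 183.] [213. 240.] 234.3 59
720 [130. 181.] [213. 234.] 221.1 113
740 [131. 179.] [216. 216.] 203.8 134
760 [130. 176.] [221. 202.] 187.3 150
780 [130. 170.] [205. 188.] 178.4 80
800 [132. 170.] [141. 172.] 170.5 3
top lid n [0.60786874 0.0538907  0.79220666] angle 0.6563797920227349 yaw 0.08842398793761769 [683.86107395  33.17612722 261.67046304] 5678 d 624.7827345696852
307
front [-8.83529047e-02  5.25562679e+02] 184 1.4227281671161445
right [ 9.70741765e-02 -1.80640819e+02] 34 0.8603327630938641
left [ 0.1621355  76.43602739] 49 3.933232805819204 531.4739571080584 658.1200217919261
560 [174. 187.] [200. 220.] 200.9 67
580 [176. 187.] [201. 219.] 206.8 86
600 [179. 187.] [202. 217.] 190.5 44
620 [195. 185.] [206. 191.] 188.3 29
640 [192. 184.] [206. 191.] 187.8 32
660 [191. 178.] [207. 192.] 185.7 58
680 [187. 181.] [210. 195.] 185.5 66
700 [131. 178.] [212. 239.] 186.2 132
720 [131. 179.] [213. 234.] 218.8 186
740 [130. 179.] [215. 218.] 203.1 181
760 [130. 179.] [220. 202.] 187.5 202
780 [130. 170.] [218. 188.] 179.7 104
800 [131. 170.] [164. 172.] 170.9 10
```

```bash
cat >> h.py <<'E'
YAW=0.0885;U=np.array([np.cos(YAW),np.sin(YAW)]);V=np.array([-U[1],U[0]]);CU,CV=681.,-30.
def cad(P):
    return np.stack([P[...,0]*U[0]+P[...,1]*U[1]-CU,P[...,0]*V[0]+P[...,1]*V[1]-CV,P[...,2]],-1)
def wor(c):
    c=np.asarray(c,float);xy=(c[0]+CU)*U+(c[1]+CV)*V;return np.r_[xy,c[2]]
E
python3 - <<'E'
from h import *
for n in("scene","top"):
    z=np.load(n+"0.npz");P=world(n,z['d']);p=z['p'];C=cad(P)
    f=(C[...,2]>203)&(C[...,2]<225)&(abs(C[...,1]-165)<30)&(C[...,0]>-130)&(C[...,0]<-40)
    q=C[f];print(n,'fin top',len(q),q.min(0),q.max(0),np.median(q,0))
    b=(C[...,2]>172)&(C[...,2]<198)&(abs(C[...,1]-165)<30)&(C[...,0]>-150)&(C[...,0]<150)
    for x in range(-130,140,10):
        i=b&(abs(C[...,0]-x)<5)
        if i.sum():q=C[i];print(x,q[:,1].min().round(1),q[:,1].max().round(1),np.median(q[:,2]).round(1),i.sum())
    # pivot end
    L=(abs(C[...,1])<110)&(C[...,2]>150)&(C[...,0]>-140)
    hz=cv2.cvtColor(p,cv2.COLOR_BGR2HSV);L&=(hz[...,0]>40)&(hz[...,0]<75)
    q=C[L]; a=np.polyfit(q[:,0],q[:,2],1);print('lid line',a,'z at x=160',np.polyval(a,160),'ext',q[:,0].min(),q[:,2].max())
    # back edge
    L=(abs(C[...,1])<110)&(C[...,0]>140)&(C[...,2]>100);q=C[L];print('back',q[:,0].max(),q[q[:,0].argmax()])
    for nm,cc in(("cup",0),("bowl",0)):pass
    # bystanders
    o=(P[...,2]>25)&(P[...,2]<230)&(P[...,0]>300)&(P[...,0]<900)&((P[...,1]>215)|(P[...,1]<-200))
    k,l,s,c=cv2.connectedComponentsWithStats(o.astype(np.uint8))
    for i in range(1,k):
        if s[i,4]>40:print('by',P[l==i].min(0).round(),P[l==i].max(0).round())
E
```

```text
scene fin top 22 [-109.31822652  160.87503992  203.46988226] [-99.45609304 172.72544781 219.40928607] [-103.67127963  164.21154075  214.26237909]
-110 153.2 173.7 191.5 7
-100 153.9 162.3 191.1 10
30 179.6 179.9 184.9 2
40 173.0 180.0 183.9 9
50 169.7 179.1 184.2 10
60 162.5 177.4 183.7 16
70 158.4 180.0 183.2 23
80 136.8 179.5 182.8 27
90 136.5 183.5 182.7 39
100 135.7 181.3 182.2 36
110 137.0 165.7 179.8 8
lid line [ -0.76682076 263.07414809] z at x=160 140.3828258843848 ext -97.3890832874389 334.67406718857933
back 165.1202120383182 [165.12021204 -30.69443052 131.2440028 ]
by [611. 320.  26.] [730. 442.  57.]
by [426. 309.  25.] [570. 391.  65.]
by [ 650. -423.   45.] [ 726. -354.  204.]
top fin top 97 [-108.39618663  159.57945291  203.66120428] [-64.34309859 171.37344415 220.11361503] [-89.8031837  164.9872803  215.51088357]
-110 153.3 179.2 191.0 21
-100 152.8 179.2 190.0 21
-90 154.0 178.8 190.5 20
-80 153.4 178.6 189.8 19
-70 153.0 178.1 189.5 18
-60 172.4 177.8 187.8 9
-50 169.6 179.5 187.2 14
-40 166.4 179.4 188.4 22
-30 166.7 178.7 187.7 14
-20 163.1 178.5 187.5 16
-10 162.5 178.0 186.3 27
0 160.8 177.7 185.3 33
10 159.2 179.3 185.3 30
20 155.9 178.9 185.4 37
30 156.0 179.0 185.7 40
40 152.4 178.3 184.8 43
50 152.9 178.2 184.5 39
60 153.1 178.0 183.3 38
70 154.1 177.7 183.3 37
80 136.2 178.8 182.4 42
90 135.8 181.8 182.3 58
100 136.4 181.6 182.8 53
110 135.5 179.2 179.6 14
lid line [ -0.7601544  263.68160428] z at x=160 142.05689973720752 ext -97.06401217693735 334.8500608275998
back 166.61322091262343 [166.61322091   1.44363994 130.74156084]
by [ 650. -425.   25.] [ 727. -353.  205.]
by [612. 320.  25.] [733. 442.  55.]
by [663. 345.  25.] [690. 374.  35.]
by [426. 309.  25.] [572. 387.  65.]
```

```bash
cat >> h.py <<'E'
from scipy.spatial.transform import Rotation as R
def rot(p,sgn=-1):
    "tool orientation: pitch p down, jaws along caddy y"
    c,s=np.cos(p),np.sin(p)
    C=np.array([[U[0],V[0],0],[U[1],V[1],0],[0,0,1]])
    return C@np.array([[s,0,c],[0,-1,0],[c,0,-s]])
def rel(pos,Rt,base=None):
    s=ctrl.read_state();p0,R0=(s['tcp_pos'],s['tcp_rot']) if base is None else base
    return np.round(R0.T@(pos-p0)/1000,4).tolist(),np.round(R.from_matrix(R0.T@Rt).as_rotvec(),4).tolist()
def st():
    s=ctrl.read_state();r=s['tcp_rot'];c=cad(s['tcp_pos'])
    Cm=np.array([[U[0],V[0],0],[U[1],V[1],0],[0,0,1]])
    a=Cm.T@r[:,2];y=Cm.T@r[:,1]
    print('t',round(s['clock'],2),'cad',c.round(1),'pitch',round(np.arctan2(-a[2],a[0]),4),'z',a.round(3),'y',y.round(3),'F',(Cm.T@s['ft_force']).round(1),'open',round(s['opening'],1),'q',s['joint_pos'].round(3))
E
python3 - <<'E'
from h import *
st()
p=np.radians(50);print(np.linalg.det(rot(p)))
a=np.array([np.cos(p),0,-np.sin(p)]);g=np.array([-82,165.3,198.5])
for d in(110,0):print(d,g-d*a,wor(g-d*a),rel(wor(g-d*a),rot(p)))
print(rel(np.array([400,-250,340.]),rot(p)))
E
```

```text
t 0.1 cad [-528.7 -523.7  230.2] pitch 1.571 z [-0.     0.002 -1.   ] y [ 0.265 -0.964 -0.002] F [ 1.1 -0.2  0.2] open 85.2 q [-1.365  0.207  1.543  0.     1.394 -0.15 ]
1.0
110 [-152.70663707  165.3         282.76488874] [514.26742456 181.46344909 282.76488874] ([0.5452, -0.5648, -0.0512], [-0.0957, 0.6938, 0.2565])
0 [-82.  165.3 198.5] [584.69734628 187.71282123 198.5       ] ([0.6133, -0.5459, 0.0331], [-0.0957, 0.6938, 0.2565])
([0.2874, -0.2006, -0.1093], [-0.0957, 0.6938, 0.2565])
```

```bash
python3 -m handwheel '[[[0.05,-0.035,-0.02],[0,0.1,0.04]],[[0.1,-0.07,-0.04],[0,0.2,0.08]],[[0.15,-0.1,-0.06],[-0.03,0.32,0.12]],[[0.2,-0.14,-0.08],[-0.06,0.45,0.17]],[[0.245,-0.17,-0.095],[-0.08,0.57,0.21]],[[0.287,-0.2,-0.11],[-0.096,0.694,0.256]],[[0.287,-0.2,-0.11],[-0.096,0.694,0.256]]]' 0.2 40
python3 - <<'E'
from h import *
st()
p=np.radians(50)
a=np.array([np.cos(p),0,-np.sin(p)]);g=np.array([-82,165.3,198.5])
print(rel(wor(g-110*a),rot(p)))
E
```

```text
clock: 0.98
tcp_pos: [399.7, -248.0, 340.3]
tcp_rot: [[0.762, 0.092, 0.641], [0.071, -0.996, 0.057], [0.643, 0.002, -0.766]]
ft_force: [-0.7, -0.4, 0.3]
opening: 51.0
t 0.97 cad [-304.8 -252.3  340.3] pitch 0.8723 z [ 0.643  0.001 -0.766] y [ 0.003 -1.     0.002] F [-0.8 -0.4  0.3] open 51.0 q [-1.196 -0.392  2.017  0.685  1.347  0.183]
([0.081, -0.4172, 0.1421], [-0.0006, -0.0004, 0.0036])
```

```bash
python3 -m handwheel '[[[0.01,-0.06,0.02],[0,0,0]],[[0.02,-0.115,0.04],[0,0,0]],[[0.035,-0.17,0.06],[0,0,0]],[[0.045,-0.23,0.08],[0,0,0]],[[0.055,-0.285,0.1],[0,0,0]],[[0.065,-0.34,0.12],[0,0,0]],[[0.075,-0.395,0.135],[0,0,0]],[[0.081,-0.417,0.142],[0,0,0.003]],[[0.081,-0.417,0.142],[0,0,0.003]],[[0.081,-0.417,0.142],[0,0,0.003]]]' 0
python3 - <<'E'
from h import *
st()
p=np.radians(50)
a=np.array([np.cos(p),0,-np.sin(p)]);g=np.array([-82,165.3,198.5])
for d in(0,):print(rel(wor(g-d*a),rot(p)))
for n in("scene","top"):
    p_,d=snapshot(n);np.savez(f"{n}1.npz",p=p_,d=d)
    cv2.imwrite(f"pics/{n}1.png",cv2.resize(p_[80:240,190:400] if n=="scene" else p_[90:260,110:330],None,fx=3.5,fy=3.5,interpolation=cv2.INTER_CUBIC))
E
```

```text
clock: 2.22
tcp_pos: [515.8, 176.8, 283.1]
tcp_rot: [[0.764, 0.086, 0.64], [0.067, -0.996, 0.054], [0.642, 0.002, -0.767]]
ft_force: [0.1, -1.0, 0.1]
opening: 43.0
t 2.23 cad [-151.6  160.5  283.1] pitch 0.8735 z [ 0.642 -0.003 -0.767] y [-0.003 -1.     0.002] F [-0.  -1.   0.1] open 43.0 q [ 0.224 -0.287  2.063 -0.143  0.678  1.787]
([-0.0009, -0.0051, 0.1095], [0.0029, 0.0008, -0.0009])
```

View pics/scene1.png

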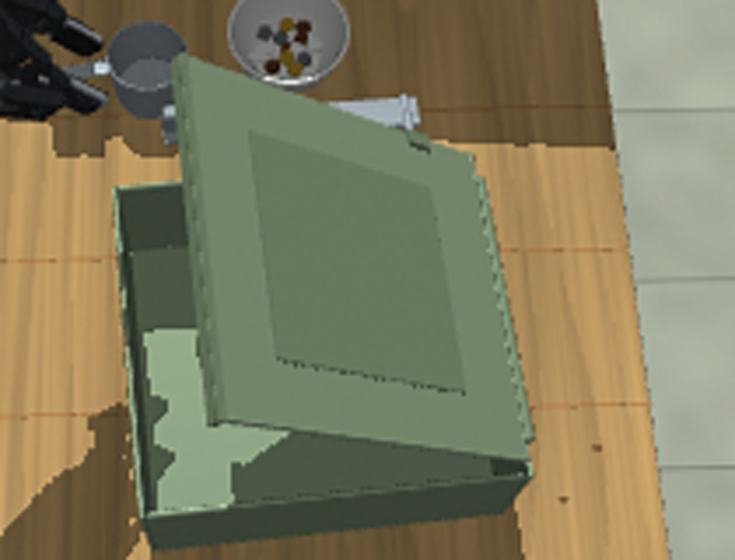

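View pics/top1.png

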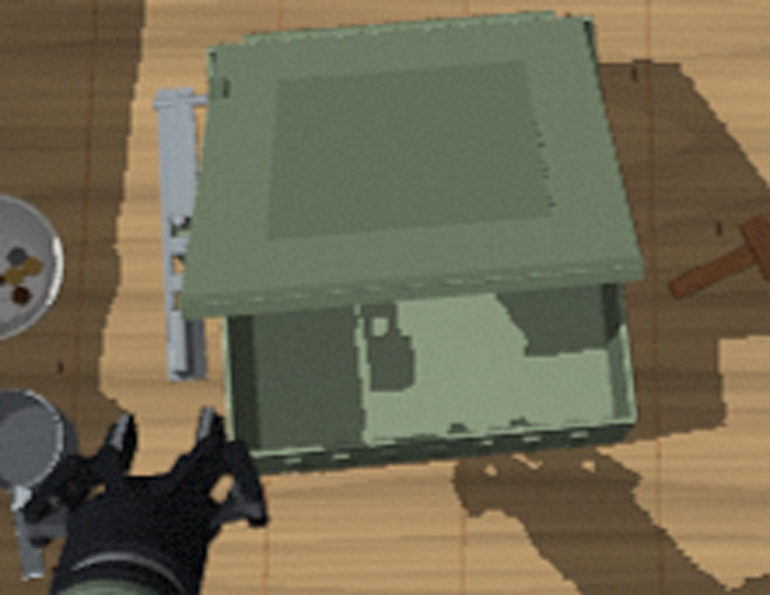

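The gripper is in front of the stay, with its fingertips at (122,430) and (208,425) in the top crop. The fin is ahead at (180,340), and nothing has been disturbed. I'm now advancing along the tool axis.

```bash
python3 -m handwheel '[[[-0.001,-0.005,0],[0.003,0,0]],[[-0.001,-0.005,0.03],[0.003,0,0]],[[-0.001,-0.005,0.06],[0.003,0,0]],[[-0.001,-0.005,0.08],[0.003,0,0]],[[-0.001,-0.005,0.095],[0.003,0,0]],[[-0.001,-0.005,0.1],[0.003,0,0]],[[-0.001,-0.005,0.1],[0.003,0,0]]]' 0
python3 - <<'E'
from h import *
st()
p=np.radians(50)
g=np.array([-82,165.3,198.5])
print(rel(wor(g),rot(p)))
for n in("top",):
    p_,d=snapshot(n);np.savez(f"{n}2.npz",p=p_,d=d)
    cv2.imwrite(f"pics/{n}2.png",cv2.resize(p_[130:230,120:220],None,fx=6,fy=6,interpolation=cv2.INTER_CUBIC))
E
```

```text
clock: 3.2
tcp_pos: [578.5, 187.7, 206.4]
tcp_rot: [[0.763, 0.088, 0.64], [0.066, -0.996, 0.058], [0.643, -0.002, -0.766]]
ft_force: [-0.6, -0.2, 1.1]
opening: 42.8
t 3.2 cad [-88.1 165.8 206.4] pitch 0.8723 z [ 0.643  0.001 -0.766] y [-0.001 -1.    -0.002] F [-0.6 -0.1  1.1] open 42.8 q [ 0.213 -0.032  2.022 -0.177  0.464  1.827]
([-0.0004, 0.0006, 0.01], [-0.0009, -0.0004, -0.0016])
```

View pics/top2.png

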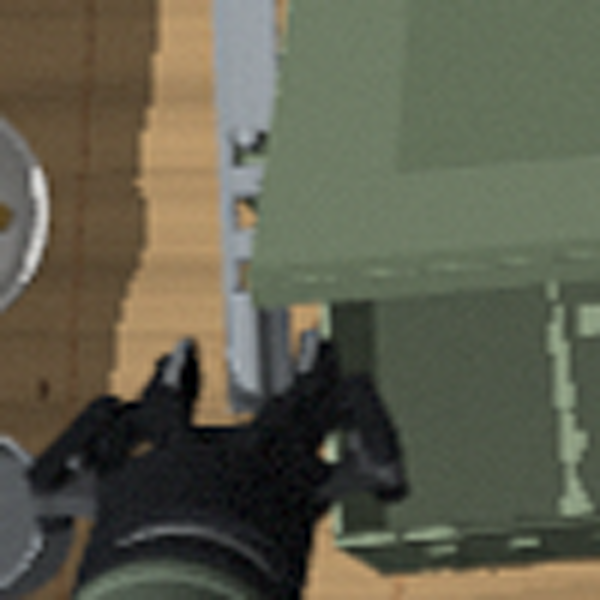

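```bash
python3 -m handwheel '[[[0,0.0005,0.005],[0,0,0]],[[0,0.0005,0.009],[0,0,0]],[[0,0.0005,0.009],[0,0,0]]]' - && python3 -m handwheel '[[[0,0,0],[0,0,0]],[[0,0,0],[0,0,0]],[[0,0,0],[0,0,0]],[[0,0,0],[0,0,0]],[[0,0,0],[0,0,0]]]' -1 70
python3 - <<'E'
from h import *
st()
p_,d=snapshot("top")
cv2.imwrite(f"pics/top3.png",cv2.resize(p_[130:230,120:220],None,fx=6,fy=6,interpolation=cv2.INTER_CUBIC))
E
```

```text
clock: 3.62
tcp_pos: [584.2, 188.1, 199.2]
tcp_rot: [[0.763, 0.088, 0.64], [0.067, -0.996, 0.058], [0.643, -0.002, -0.766]]
ft_force: [0.1, -0.5, 0.5]
opening: 43.0
clock: 4.25
tcp_pos: [584.0, 189.8, 199.7]
tcp_rot: [[0.762, 0.09, 0.641], [0.066, -0.996, 0.061], [0.644, -0.004, -0.765]]
ft_force: [-1.2, 8.1, -0.3]
opening: 10.6
t 4.25 cad [-82.5 167.5 199.7] pitch 0.8715 z [ 0.644  0.004 -0.765] y [ 0.001 -1.    -0.004] F [-0.5  8.1 -0.3] open 10.6 q [ 0.213 -0.009  2.016 -0.177  0.445  1.828]
```

View pics/top3.png

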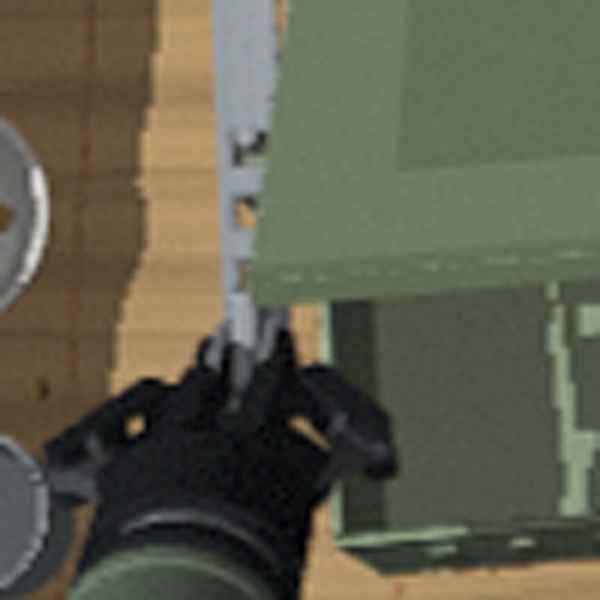

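```bash
cat > traj.py <<'E'
from h import *
from scipy.optimize import fsolve,brentq
H=np.array([160.,130.])
def piv(t):return H+80*np.array([-np.cos(t),np.sin(t)])
def fn(ph):return np.array([-np.cos(ph),np.sin(ph)]),np.array([np.sin(ph),np.cos(ph)])
def phi_clear(t,h):
    "slope so bar underside at pin x is h above shoulder"
    P=piv(t);return brentq(lambda ph:P[1]+(P[0]-5)*np.tan(ph)-2.5/np.cos(ph)-180-h,-.6,.8)
def hole(t,ph,L):
    f,n=fn(ph);return piv(t)+L*f-2.5*n
def tcp(t,ph,off,p0,ph0):
    f,n=fn(ph);return piv(t)+off[0]*f+off[1]*n, p0+(ph-ph0)
# start: hole_near back edge on pin
def t0():
    return brentq(lambda t:hole(t,phi_clear(t,0),95)[0]-2.5,.4,1.0)
def tfar(h=0,dx=0):
    return brentq(lambda t:hole(t,phi_clear(t,h),150)[0]-5-dx,1.,2.)
E
python3 - <<'E'
from traj import *
T0=t0();F0=phi_clear(T0,0);print('start',T0,F0)
for h in(0,4,8,12,16):
    t=tfar(h);print(h,t,phi_clear(t,h))
print(tfar(0,-2.5),tfar(0,2.5))
s=ctrl.read_state();c=cad(s['tcp_pos']);f,n=fn(F0)
r=np.array([c[0],c[2]])-piv(T0);off=np.array([r@f,r@n]);print('off',off)
p0=0.8715
import json;json.dump(dict(T0=T0,F0=F0,off=off.tolist(),p0=p0,c=c.tolist(),R=s['tcp_rot'].tolist()),open('g.json','w'))
pos0,_=tcp(T0,F0,off,p0,F0)
def rows(seq,base):
    (tb,pb)=base;q0,pp0=tcp(tb,pb,off,p0,F0)
    for t,ph in seq:
        q,pp=tcp(t,ph,off,p0,F0);d=q-q0
        x=np.array([np.sin(pp0),np.cos(pp0)]);z=np.array([np.cos(pp0),-np.sin(pp0)])
        print(f"t{t:.3f} ph{ph:.3f} [[{d@x/1000:.4f},y,{d@z/1000:.4f}],[0,{-(pp-pp0):.4f},0]] hn {hole(t,ph,95).round(1)} hf {hole(t,ph,150).round(1)}")
A=[]
for k,h in((.0,0),(.25,1),(.5,2),(.75,5),(1,9),(1,13),(1,17),(1,18)):
    t=T0+.035*k;A.append((t,phi_clear(t,h)))
rows(A,(T0,F0))
print()
b=A[-1];tf=tfar(17)
B=[]
for t in np.linspace(b[0],tf,15)[1:]:B.append((t,phi_clear(t,18)))
rows(B,b)
E
```

```text
start 0.6747879949056239 0.02725260440095571
0 1.4715145515198655 -0.18198507200522296
4 1.4807657967878847 -0.15533120124572863
8 1.4886873724909622 -0.12869597047748146
12 1.495280140515948 -0.10207727135234589
16 1.5005451166847572 -0.07547021078527281
1.4396233849723237 1.5034855956328423
off [180.51663731  14.77102284]
t0.675 ph0.027 [[0.0000,y,0.0000],[0,-0.0000,0]] hn [  2.5 180.1] hf [-52.5 181.6]
t0.684 ph0.032 [[0.0013,y,-0.0007],[0,-0.0048,0]] hn [  2.9 181.1] hf [-52.  182.8]
t0.692 ph0.037 [[0.0026,y,-0.0014],[0,-0.0095,0]] hn [  3.4 182.1] hf [-51.6 184.1]
t0.701 ph0.063 [[0.0068,y,-0.0047],[0,-0.0356,0]] hn [  3.9 185.1] hf [-51.  188.5]
t0.710 ph0.099 [[0.0125,y,-0.0091],[0,-0.0719,0]] hn [  4.5 189. ] hf [-50.2 194.5]
t0.710 ph0.141 [[0.0184,y,-0.0139],[0,-0.1138,0]] hn [  4.9 193. ] hf [-49.5 200.7]
t0.710 ph0.183 [[0.0245,y,-0.0183],[0,-0.1553,0]] hn [  5.4 196.9] hf [-48.6 206.9]
t0.710 ph0.193 [[0.0260,y,-0.0193],[0,-0.1655,0]] hn [  5.6 197.9] hf [-48.4 208.4]

t0.766 ph0.153 [[-0.0007,y,0.0037],[0,0.0394,0]] hn [  8.1 197.5] hf [-46.3 205.9]
t0.823 ph0.117 [[-0
[... 356 characters left out ...]
]] hn [ 25.1 197.8] hf [-29.9 198.3]
t1.106 ph-0.008 [[0.0076,y,0.0236],[0,0.2012,0]] hn [ 29.1 198.2] hf [-25.9 197.7]
t1.162 ph-0.024 [[0.0105,y,0.0263],[0,0.2165,0]] hn [ 33.3 198.7] hf [-21.7 197.4]
t1.219 ph-0.036 [[0.0137,y,0.0289],[0,0.2288,0]] hn [ 37.6 199.2] hf [-17.4 197.2]
t1.275 ph-0.046 [[0.0172,y,0.0313],[0,0.2386,0]] hn [ 41.9 199.7] hf [-13.  197.2]
t1.332 ph-0.053 [[0.0209,y,0.0336],[0,0.2458,0]] hn [ 46.3 200.2] hf [ -8.6 197.3]
t1.389 ph-0.058 [[0.0247,y,0.0358],[0,0.2509,0]] hn [ 50.8 200.7] hf [ -4.1 197.5]
t1.445 ph-0.061 [[0.0286,y,0.0379],[0,0.2539,0]] hn [ 55.3 201.1] hf [  0.4 197.7]
t1.502 ph-0.062 [[0.0326,y,0.0400],[0,0.2550,0]] hn [ 59.8 201.4] hf [  4.9 198. ]
```

```bash
cat > fk.py <<'E'
import numpy as np
from scipy.optimize import least_squares
from scipy.spatial.transform import Rotation as R
D=[([-1.36451,.20736,1.542837,0,1.39352,-.150477],[200.681,-538.097,230.215]),
([-1.196,-.392,2.017,.685,1.347,.183],[399.7,-248,340.3]),
([.224,-.287,2.063,-.143,.678,1.787],[515.8,176.8,283.1]),
([.213,-.032,2.022,-.177,.464,1.827],[578.5,187.7,206.4]),
([.213,-.009,2.016,-.177,.445,1.828],[584,189.8,199.7])]
def fk(q,k):
    a1,h,L1,e,L2,d=k
    A=R.from_euler('z',q[0]);B=A*R.from_euler('y',q[1]);C=B*R.from_euler('y',q[2]);W=C*R.from_euler('z',q[3])*R.from_euler('y',q[4])*R.from_euler('z',q[5])
    return A.apply([a1,0,h])+B.apply([0,0,L1])+C.apply([e,0,L2])+W.apply([0,0,d]),W.as_matrix()
def fit():
    f=lambda k:np.r_[np.concatenate([fk(q,k)[0]-p for q,p in D]),(np.array(k)-K0)*.002]
    return least_squares(f,K0)
K0=np.array([0,250,400,0,400,200.])
s=fit();K=s.x
lo=np.array([-2.73,-.86,.23,-1.11,.08,-2.82]);hi=np.array([2.73,2.22,2.46,4.25,2.63,2.82])
def ik(p,Rt,q0):
    def f(q):
        x,r=fk(q,K);return np.r_[(x-p)/300,(R.from_matrix(r.T@Rt)).as_rotvec()]
    o=least_squares(f,np.clip(q0,lo+1e-3,hi-1e-3),bounds=(lo,hi));return o.x,np.abs(o.fun).max()
if __name__=="__main__":
    print(K,np.abs(s.fun).max());
    for q,p in D:print(fk(q,K)[0]-p)
    print(fk(D[4][0],K)[1])
E
python3 fk.py
cat > reach.py <<'E'
from traj import *;import fk
q=np.array([.213,-.009,2.016,-.177,.445,1.828])
for p in np.radians([50,45,40,35]):
    # fin tcp for this pitch, corner above bar
    offA=180.5;offN=8+11*np.cos(p)   # height above midplane
    T=t0();F=phi_clear(T,0)
    for nm,(t,ph) in dict(start=(T,F),lift=(T+.06,phi_clear(T+.06,16)),mid=(1.1,phi_clear(1.1,17)),far=(1.5,phi_clear(1.5,17)),seat=(tfar(0),phi_clear(tfar(0),0))).items():
        x,pp=tcp(t,ph,(offA,offN),p,F)
        # body corner vs lid
        a=np.array([np.cos(pp),-np.sin(pp)]);xx=np.array([np.sin(pp),np.cos(pp)])
        L=np.array([-np.cos(t),np.sin(t)]);N=np.array([np.sin(t),np.cos(t)])
        E=H+320*L
        # distance of lid edge in body frame (along -a, along x)
        e=E-x; 
        cl=e@xx
        qq,r=fk.ik(wor([x[0],166,x[1]]),rot(pp),q)
        print(round(np.degrees(p)),nm,'p',np.degrees(pp).round(1),'tcp',x.round(),'edge: back',(-e@a).round(),'side',cl.round(),'q',qq.round(2),'err',r.round(4))
E
python3 reach.py
```

```text
[-42.49867741 405.44199203 517.66242386 214.4700042  553.03634939
 383.44674944] 89.70974928741519
[-84.10361586 -18.98820487 -11.35760013]
[-44.25967652  -9.37308404   5.6927828 ]
[ 30.56969534 -87.47865992   2.25497243]
[ 17.50466355 -89.70974929   1.56589529]
[ 16.91855507 -89.56775891   1.84332785]
[[-0.0897744   0.76257136  0.64064458]
 [ 0.99595306  0.06599195  0.0610128 ]
 [ 0.00424922  0.64352932 -0.76540967]]
50 start p 50.0 tcp [-82. 200.] edge: back 104.0 side 78.0 q [0.2  0.02 2.06 0.39 0.32 2.82] err 0.1962
50 lift p 57.3 tcp [-75. 226.] edge: back 101.0 side 62.0 q [ 0.15 -0.01  1.96  0.36  0.59  2.82] err 0.2258
50 mid p 47.6 tcp [-57. 214.] edge: back 100.0 side 189.0 q [0.21 0.04 2.03 0.39 0.28 2.82] err 0.1904
50 far p 44.5 tcp [-27. 212.] edge: back 49.0 side 284.0 q [0.22 0.1  2.   0.4  0.19 2.82] err 0.1754
50 seat p 38.0 tcp [-28. 192.] edge: back 35.0 side 299.0 q [0.25 0.14 2.03 0.42 0.08 2.82] err 0.158
45 start p 45.0 tcp [-82. 201.] edge: back 97.0 side 86.0 q [0.24 0.03 2.11 0.42 0.17 2.82] err 0.1778
45 lift p 52.3 tcp [-75. 227.] edge: back 94.0 side 70.
[... 701 characters left out ...]
edge: back -2.0 side 287.0 q [0.25 0.09 2.04 0.41 0.08 2.82] err 0.16
40 seat p 28.0 tcp [-28. 193.] edge: back -18.0 side 299.0 q [ 0.5   0.25  2.07  4.17  0.42 -0.79] err 0.0
35 start p 35.0 tcp [-82. 202.] edge: back 80.0 side 101.0 q [0.26 0.01 2.14 0.42 0.08 2.82] err 0.1669
35 lift p 42.3 tcp [-75. 228.] edge: back 80.0 side 84.0 q [ 0.24 -0.01  2.11  0.41  0.16  2.82] err 0.1783
35 mid p 32.6 tcp [-57. 216.] edge: back 47.0 side 207.0 q [0.25 0.03 2.1  0.41 0.08 2.82] err 0.1645
35 far p 29.5 tcp [-27. 214.] edge: back -27.0 side 285.0 q [0.25 0.08 2.04 0.4  0.08 2.82] err 0.1604
35 seat p 23.0 tcp [-29. 194.] edge: back -45.0 side 296.0 q [ 0.51  0.31  2.09  3.95  0.55 -0.56] err 0.0
```

```bash
sed -i 's/a1,h,L1,e,L2,d=k/a1,h,L1,e,L2,d,b=k/; s/A.apply(\[a1,0,h\])/A.apply([a1,b,h])/; s/K0=.*/K0=np.array([0,250,400,0,400,200.,86])/; s/q\[5\])$/q[5])*R.from_euler("z",-np.pi\/2)/' fk.py; python3 fk.py; python3 reach.py
```

```text
[4.78376614e-01 2.83371434e+02 4.55092593e+02 9.45586093e+01
 4.99177260e+02 3.16274175e+02 8.60928727e+01] 0.23254835018525274
[-0.11455213 -0.02327413  0.11233978]
[ 0.02577776  0.03234149 -0.09265059]
[0.04324891 0.02395023 0.03245667]
[-0.08656455 -0.01537495 -0.11099457]
[0.04677691 0.07564341 0.05871523]
[[-0.76257136 -0.0897744   0.64064458]
 [-0.06599195  0.99595306  0.0610128 ]
 [-0.64352932  0.00424922 -0.76540967]]
50 start p 50.0 tcp [-82. 200.] edge: back 104.0 side 78.0 q [0.11 0.03 2.21 1.91 0.08 2.82] err 0.2288
50 lift p 57.3 tcp [-75. 226.] edge: back 101.0 side 62.0 q [0.12 0.03 2.2  1.91 0.08 2.82] err 0.3667
50 mid p 47.6 tcp [-57. 214.] edge: back 100.0 side 189.0 q [0.11 0.05 2.16 1.91 0.08 2.82] err 0.2157
50 far p 44.5 tcp [-27. 212.] edge: back 49.0 side 284.0 q [0.11 0.1  2.1  1.91 0.08 2.82] err 0.1747
50 seat p 38.0 tcp [-28. 192.] edge: back 35.0 side 299.0 q [0.2  0.13 2.08 4.25 0.08 0.52] err 0.0634
45 start p 45.0 tcp [-82. 201.] edge: back 97.0 side 86.0 q [0.11 0.01 2.21 1.91 0.08 2.82] err 0.1598
45 lift p 52.3 tcp [-75. 227.] edge: back 94.0 side 
[... 697 characters left out ...]
 214.] edge: back -2.0 side 287.0 q [0.2  0.09 2.09 4.25 0.08 0.52] err 0.0395
40 seat p 28.0 tcp [-28. 193.] edge: back -18.0 side 299.0 q [0.22 0.14 2.12 3.67 0.23 1.12] err 0.0
35 start p 35.0 tcp [-82. 202.] edge: back 80.0 side 101.0 q [ 0.21 -0.01  2.2   4.25  0.09  0.53] err 0.0315
35 lift p 42.3 tcp [-75. 228.] edge: back 80.0 side 84.0 q [ 0.11 -0.03  2.2   1.91  0.08  2.82] err 0.1587
35 mid p 32.6 tcp [-57. 216.] edge: back 47.0 side 207.0 q [0.21 0.02 2.15 4.25 0.11 0.53] err 0.0184
35 far p 29.5 tcp [-27. 214.] edge: back -27.0 side 285.0 q [0.22 0.09 2.1  3.99 0.15 0.8 ] err 0.0
35 seat p 23.0 tcp [-29. 194.] edge: back -45.0 side 296.0 q [0.22 0.18 2.16 3.48 0.38 1.31] err 0.0
```

```bash
sed -i 's/-np.pi\/2/np.pi\/2/' fk.py; python3 fk.py|tail -3; python3 reach.py
```

```text
[[ 0.76257136  0.0897744   0.64064458]
 [ 0.06599195 -0.99595306  0.0610128 ]
 [ 0.64352932 -0.00424922 -0.76540967]]
50 start p 50.0 tcp [-82. 200.] edge: back 104.0 side 78.0 q [ 0.21 -0.01  2.02 -0.18  0.45  1.83] err 0.0
50 lift p 57.3 tcp [-75. 226.] edge: back 101.0 side 62.0 q [ 0.2   0.01  1.88 -0.1   0.69  1.74] err 0.0
50 mid p 47.6 tcp [-57. 214.] edge: back 100.0 side 189.0 q [ 0.21  0.02  1.98 -0.2   0.42  1.84] err 0.0
50 far p 44.5 tcp [-27. 212.] edge: back 49.0 side 284.0 q [ 0.2   0.07  1.95 -0.25  0.34  1.89] err 0.0
50 seat p 38.0 tcp [-28. 192.] edge: back 35.0 side 299.0 q [ 0.21  0.11  2.04 -0.79  0.14  2.43] err 0.0
45 start p 45.0 tcp [-82. 201.] edge: back 97.0 side 86.0 q [ 0.22 -0.02  2.07 -0.29  0.32  1.94] err 0.0
45 lift p 52.3 tcp [-75. 227.] edge: back 94.0 side 70.0 q [ 0.21 -0.02  1.95 -0.14  0.57  1.78] err 0.0
45 mid p 42.6 tcp [-57. 214.] edge: back 83.0 side 197.0 q [ 0.21  0.    2.04 -0.33  0.29  1.97] err 0.0
45 far p 39.5 tcp [-27. 213.] edge: back 23.0 side 287.0 q [ 0.21  0.07  2.   -0.45  0.21  2.09] err 0.0
45 seat p 33.0 tcp [-28. 192.] 
[... 452 characters left out ...]
[ 0.21  0.07  2.05 -1.11  0.11  2.75] err 0.0012
40 seat p 28.0 tcp [-28. 193.] edge: back -18.0 side 299.0 q [ 0.2   0.08  2.06 -1.11  0.08  2.74] err 0.1152
35 start p 35.0 tcp [-82. 202.] edge: back 80.0 side 101.0 q [ 0.23 -0.03  2.17 -1.11  0.12  2.76] err 0.0117
35 lift p 42.3 tcp [-75. 228.] edge: back 80.0 side 84.0 q [ 0.22 -0.06  2.07 -0.31  0.32  1.96] err 0.0
35 mid p 32.6 tcp [-57. 216.] edge: back 47.0 side 207.0 q [ 0.21 -0.    2.12 -1.11  0.1   2.75] err 0.0259
35 far p 29.5 tcp [-27. 214.] edge: back -27.0 side 285.0 q [ 0.2   0.05  2.06 -1.11  0.08  2.74] err 0.0672
35 seat p 23.0 tcp [-29. 194.] edge: back -45.0 side 296.0 q [ 0.2   0.06  2.06 -1.11  0.08  2.74] err 0.1872
```

```bash
cat > rows.py <<'E'
from traj import *
import json
g=json.load(open('g.json'));T0,F0,off,p0=g['T0'],g['F0'],g['off'],g['p0']
def rows(seq,base):
    (tb,pb)=base;q0,pp0=tcp(tb,pb,off,p0,F0)
    for t,ph in seq:
        q,pp=tcp(t,ph,off,p0,F0);d=q-q0
        x=np.array([np.sin(pp0),np.cos(pp0)]);z=np.array([np.cos(pp0),-np.sin(pp0)])
        print(f"t{t:.3f} ph{ph:.3f} [[{d@x/1000:.4f},y,{d@z/1000:.4f}],[0,{-(pp-pp0):.4f},0]] hn {hole(t,ph,95).round(1)} hf {hole(t,ph,150).round(1)} tcp {q.round(1)} p {pp:.3f}")
E
python3 - <<'E'
from rows import *
A=[]
for k,h in((.3,0.5),(.6,1),(1,2),(1,4),(1,6),(1,8),(1,10),(1,12),(1,14),(1,16),(1,17)):
    t=T0+.05*k;A.append((t,phi_clear(t,h)))
rows(A,(T0,F0))
E
```

```text
t0.690 ph0.022 [[0.0005,y,0.0004],[0,0.0048,0]] hn [  3.3 180.5] hf [-51.7 181.8] tcp [-81.9 199.7] p 0.867
t0.705 ph0.018 [[0.0011,y,0.0008],[0,0.0095,0]] hn [  4. 181.] hf [-51. 182.] tcp [-81.2 199.8] p 0.862
t0.725 ph0.015 [[0.0024,y,0.0008],[0,0.0119,0]] hn [  5.1 182. ] hf [-49.9 182.8] tcp [-80.2 200.6] p 0.860
t0.725 ph0.036 [[0.0051,y,-0.0018],[0,-0.0091,0]] hn [  5.1 184. ] hf [-49.9 186. ] tcp [-79.8 204.4] p 0.881
t0.725 ph0.057 [[0.0079,y,-0.0044],[0,-0.0302,0]] hn [  5.1 186. ] hf [-49.8 189.1] tcp [-79.3 208.1] p 0.902
t0.725 ph0.078 [[0.0108,y,-0.0069],[0,-0.0511,0]] hn [  5.2 188. ] hf [-49.6 192.3] tcp [-78.7 211.9] p 0.923
t0.725 ph0.099 [[0.0137,y,-0.0093],[0,-0.0720,0]] hn [  5.3 190. ] hf [-49.4 195.4] tcp [-78.1 215.6] p 0.944
t0.725 ph0.120 [[0.0166,y,-0.0117],[0,-0.0929,0]] hn [  5.5 191.9] hf [-49.1 198.5] tcp [-77.3 219.3] p 0.964
t0.725 ph0.141 [[0.0196,y,-0.0140],[0,-0.1136,0]] hn [  5.7 193.9] hf [-48.8 201.6] tcp [-76.5 223. ] p 0.985
t0.725 ph0.161 [[0.0226,y,-0.0163],[0,-0.1342,0]] hn [  5.9 195.8] hf [-48.3 204.7] tcp [-75.7 226.6] p 1.006
t0.725 ph0.172 [[0.0241,y,-0.0173],[0,-0.1445,0]] hn [  6.1 196.8] hf [-48.1 206.2] tcp [-75.2 228.4] p 1.016
```

```bash
python3 -m handwheel '[[[0.0005,-0.001,0.0004],[0,0.005,0]],[[0.001,-0.002,0.0008],[0,0.0095,0]],[[0.0024,-0.002,0.0008],[0,0.012,0]],[[0.0051,-0.002,-0.0018],[0,-0.009,0]],[[0.0079,-0.002,-0.0044],[0,-0.03,0]],[[0.0108,-0.002,-0.0069],[0,-0.051,0]],[[0.0108,-0.002,-0.0069],[0,-0.051,0]]]' -
python3 - <<'E'
from h import *
st()
E
```

```text
clock: 5.18
tcp_pos: [585.4, 190.2, 209.7]
tcp_rot: [[0.799, 0.088, 0.595], [0.07, -0.996, 0.054], [0.598, -0.001, -0.802]]
ft_force: [-9.3, -0.5, 1.4]
opening: 10.4
t 5.17 cad [-81.1 167.7 209.7] pitch 0.93 z [ 0.598  0.001 -0.802] y [-0.    -1.    -0.001] F [-9.3  0.4  1.4] open 10.4 q [ 0.211 -0.007  1.962 -0.138  0.553  1.788]
```

```bash
python3 - <<'E'
from rows import *
t=T0+.05
rows([(t,phi_clear(t,h)) for h in (10,12,14,16,18)],(t,phi_clear(t,8)))
E
python3 -m handwheel '[[[0.0013,0,0.0003],[0,0,0]],[[0.0026,0,0.0007],[0,0,0]],[[0.0026,0,0.0007],[0,0,0]]]' -
python3 - <<'E'
from h import *
st()
E
```

```text
t0.725 ph0.099 [[0.0028,y,-0.0026],[0,-0.0209,0]] hn [  5.3 190. ] hf [-49.4 195.4] tcp [-78.1 215.6] p 0.944
t0.725 ph0.120 [[0.0056,y,-0.0051],[0,-0.0417,0]] hn [  5.5 191.9] hf [-49.1 198.5] tcp [-77.3 219.3] p 0.964
t0.725 ph0.141 [[0.0084,y,-0.0076],[0,-0.0625,0]] hn [  5.7 193.9] hf [-48.8 201.6] tcp [-76.5 223. ] p 0.985
t0.725 ph0.161 [[0.0113,y,-0.0099],[0,-0.0831,0]] hn [  5.9 195.8] hf [-48.3 204.7] tcp [-75.7 226.6] p 1.006
t0.725 ph0.182 [[0.0142,y,-0.0122],[0,-0.1036,0]] hn [  6.2 197.8] hf [-47.9 207.7] tcp [-74.8 230.2] p 1.026
clock: 5.55
tcp_pos: [587.2, 190.4, 210.5]
tcp_rot: [[0.799, 0.089, 0.595], [0.071, -0.996, 0.054], [0.598, -0.001, -0.802]]
ft_force: [-15.1, -1.1, 5.5]
opening: 10.5
t 5.55 cad [-79.3 167.8 210.5] pitch 0.9304 z [ 0.598  0.001 -0.802] y [ 0.    -1.    -0.001] F [-15.1   0.2   5.5] open 10.5 q [ 0.211 -0.004  1.957 -0.137  0.555  1.786]
```

```bash
cat > lid.py <<'E'
from h import *
def lid(n,tag):
    p,d=snapshot(n);np.savez(f"{n}_{tag}.npz",p=p,d=d)
    C=cad(world(n,d));hz=cv2.cvtColor(p,cv2.COLOR_BGR2HSV)
    L=(hz[...,0]>40)&(hz[...,0]<75)&(C[...,1]>-130)&(C[...,1]<110)&(C[...,2]>150)&(C[...,0]>-140)&(C[...,0]<200)
    q=C[L];r=q[:,[0,2]]
    m=r.mean(0);w=np.ones(len(r),bool)
    for _ in range(4):
        m=r[w].mean(0);v=np.linalg.svd(r[w]-m,full_matrices=False)[2];w=abs((r-m)@v[1])<3
    print(n,'lid angle',np.arctan2(abs(v[0][1]),-np.sign(v[0][1])*v[0][0]),w.sum());return p,C
E
python3 - <<'E'
from lid import *
p,C=lid("top","a")
cv2.imwrite("pics/top4.png",cv2.resize(p[130:230,120:220],None,fx=6,fy=6,interpolation=cv2.INTER_CUBIC))
b=(C[...,1]>174)&(C[...,1]<182)&(C[...,2]>165)&(C[...,2]<240)
for x in range(-60,110,15):
    i=b&(abs(C[...,0]-x)<7)
    if i.sum():print(x,np.median(C[i][:,2]).round(1),i.sum())
E
```

```text
top lid angle 0.6995952186471185 6765
-60 199.4 4
-45 197.1 13
-30 197.1 11
-15 195.3 15
0 193.7 12
15 192.1 10
30 190.5 10
45 190.0 9
60 187.8 13
75 186.4 11
90 184.9 11
105 184.4 9
```

View pics/top4.png

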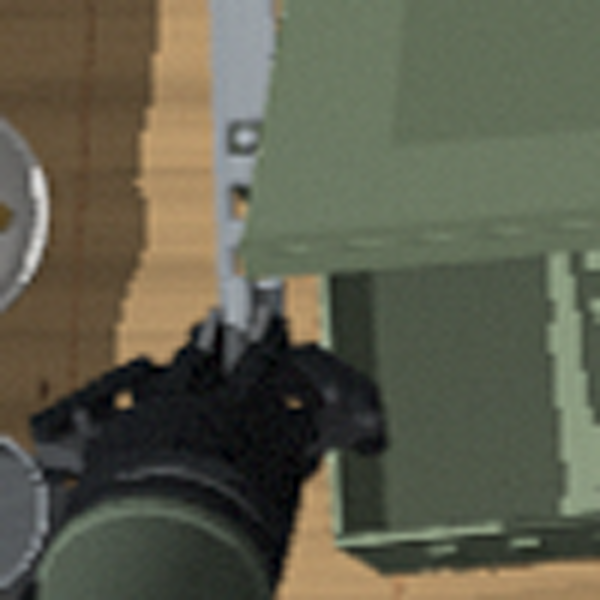

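The top crop shows the pin still inside the near hole, roughly central at (245,137). The bar is about 8 mm up and the lid has opened slightly. I'll keep lifting.

```bash
python3 -m handwheel '[[[0.0028,0,-0.0026],[0,-0.021,0]],[[0.0056,0,-0.0051],[0,-0.042,0]],[[0.0084,0,-0.0076],[0,-0.062,0]],[[0.0113,0,-0.0099],[0,-0.083,0]],[[0.0113,0,-0.0099],[0,-0.083,0]]]' -
python3 - <<'E'
from lid import *
st()
p,C=lid("top","b")
cv2.imwrite("pics/top5.png",cv2.resize(p[130:230,120:220],None,fx=6,fy=6,interpolation=cv2.INTER_CUBIC))
b=(C[...,1]>174)&(C[...,1]<182)&(C[...,2]>165)&(C[...,2]<240)
for x in range(-60,110,15):
    i=b&(abs(C[...,0]-x)<7)
    if i.sum():print(x,np.median(C[i][:,2]).round(1),i.sum())
E
```

```text
clock: 6.22
tcp_pos: [590.7, 190.7, 226.1]
tcp_rot: [[0.845, 0.089, 0.527], [0.075, -0.996, 0.048], [0.529, -0.001, -0.848]]
ft_force: [-13.2, -2.2, 6.1]
opening: 10.5
t 6.22 cad [-75.8 167.7 226.1] pitch 1.0129 z [ 0.529  0.001 -0.848] y [ 0.    -1.    -0.001] F [-13.3  -1.1   6.1] open 10.5 q [ 0.204  0.01   1.874 -0.093  0.705  1.74 ]
top lid angle 0.7065719716578783 6684
-60 212.9 3
-45 209.9 10
-30 207.4 10
-15 204.8 14
0 202.9 11
15 198.9 15
30 197.4 11
45 194.4 10
60 192.4 11
75 189.6 10
90 185.3 11
105 184.6 8
```

View pics/top5.png

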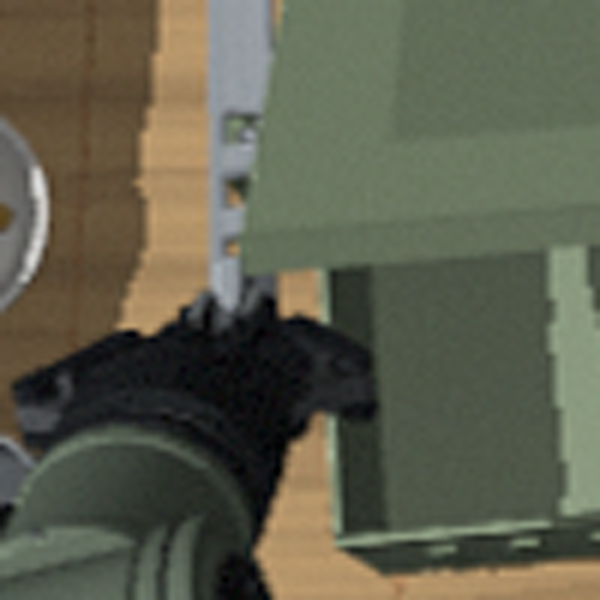

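Run:
```python
from rows import *
t=T0+.05;b=(t,phi_clear(t,16))
rows([(t,phi_clear(t,17.5)) for t in np.linspace(t,1.1,9)[1:]],b)
print()
rows([(t,phi_clear(t,17.5)) for t in np.linspace(1.1,tfar(17.5),9)[1:]],(1.1,phi_clear(1.1,17.5)))
```

```text
t0.772 ph0.145 [[0.0015,y,0.0012],[0,0.0167,0]] hn [  8.3 197. ] hf [-46.1 205. ] tcp [-73.8 226.4] p 0.989
t0.819 ph0.115 [[0.0014,y,0.0042],[0,0.0464,0]] hn [ 10.7 196.8] hf [-44.  203.2] tcp [-72.3 223.8] p 0.959
t0.865 ph0.088 [[0.0017,y,0.0072],[0,0.0735,0]] hn [ 13.3 196.8] hf [-41.5 201.6] tcp [-70.4 221.5] p 0.932
t0.912 ph0.063 [[0.0025,y,0.0101],[0,0.0981,0]] hn [ 16.1 196.8] hf [-38.8 200.3] tcp [-68.2 219.4] p 0.908
t0.959 ph0.041 [[0.0037,y,0.0129],[0,0.1203,0]] hn [ 19.  196.9] hf [-35.9 199.2] tcp [-65.7 217.7] p 0.885
t1.006 ph0.022 [[0.0052,y,0.0156],[0,0.1400,0]] hn [ 22.2 197.1] hf [-32.8 198.3] tcp [-63.  216.2] p 0.866
t1.053 ph0.004 [[0.0070,y,0.0182],[0,0.1573,0]] hn [ 25.4 197.4] hf [-29.6 197.6] tcp [-60. 215.] p 0.848
t1.100 ph-0.011 [[0.0091,y,0.0206],[0,0.1724,0]] hn [ 28.7 197.8] hf [-26.3 197.2] tcp [-57.  214.1] p 0.833

t1.150 ph-0.025 [[0.0021,y,0.0029],[0,0.0138,0]] hn [ 32.4 198.2] hf [-22.6 196.8] tcp [-53.5 213.3] p 0.819
t1.201 ph-0.036 [[0.0044,y,0.0057],[0,0.0254,0]] hn [ 36.2 198.6] hf [-18.8 196.6] tcp [-49.9 212.8] p 0.808
t1.251 ph-0.046 [[0.0069,y,0.0085],[0,0.0348,0]] hn [ 40.  199.1] hf [-14.9 196.6] tcp [-46.2 212.4] p 0.799
t1.301 ph-0.053 [[0.0096,y,0.0112],[0,0.0422,0]] hn [ 44.  199.6] hf [-11.  196.7] tcp [-42.4 212.3] p 0.791
t1.351 ph-0.059 [[0.0124,y,0.0138],[0,0.0477,0]] hn [ 47.9 200. ] hf [ -7.  196.8] tcp [-38.5 212.2] p 0.786
t1.402 ph-0.062 [[0.0154,y,0.0164],[0,0.0516,0]] hn [ 51.9 200.4] hf [ -3. 197.] tcp [-34.6 212.3] p 0.782
t1.452 ph-0.065 [[0.0184,y,0.0189],[0,0.0538,0]] hn [ 55.9 200.8] hf [  1.  197.2] tcp [-30.6 212.5] p 0.780
t1.502 ph-0.065 [[0.0216,y,0.0214],[0,0.0546,0]] hn [ 59.9 201.1] hf [  5.  197.5] tcp [-26.6 212.7] p 0.779
```

```bash
python3 -m handwheel '[[[0.0015,0,0.0012],[0,0.017,0]],[[0.0014,0,0.0042],[0,0.046,0]],[[0.0017,0,0.0072],[0,0.0735,0]],[[0.0025,0,0.0101],[0,0.098,0]],[[0.0037,0,0.0129],[0,0.12,0]],[[0.0052,0,0.0156],[0,0.14,0]],[[0.007,0,0.0182],[0,0.157,0]],[[0.0091,0,0.0206],[0,0.1725,0]],[[0.0091,0,0.0206],[0,0.1725,0]]]' -
python3 - <<'E'
from lid import *
st()
p,C=lid("top","c")
b=(C[...,1]>174)&(C[...,1]<182)&(C[...,2]>165)&(C[...,2]<240)
for x in range(-60,150,15):
    i=b&(abs(C[...,0]-x)<7)
    if i.sum():print(x,np.median(C[i][:,2]).round(1),i.sum())
E
```

```text
clock: 7.4
tcp_pos: [611.6, 192.5, 214.5]
tcp_rot: [[0.738, 0.089, 0.669], [0.065, -0.996, 0.061], [0.671, -0.001, -0.741]]
ft_force: [-3.8, -1.0, 2.6]
opening: 10.5
t 7.4 cad [-54.8 167.7 214.5] pitch 0.8346 z [ 0.671  0.001 -0.741] y [ 0.    -1.    -0.001] F [-3.9 -0.6  2.6] open 10.5 q [ 0.21   0.02   1.969 -0.195  0.427  1.839]
top lid angle 1.0752502264352648 564
-60 235.7 8
-45 213.7 4
-30 204.4 11
-15 203.7 14
0 205.1 14
15 204.6 15
30 205.2 13
45 205.4 13
60 205.2 11
75 204.5 12
90 205.7 13
105 204.4 1
120 206.6 8
135 204.8 5
```

```bash
python3 -m handwheel '[[[0.0021,0,0.0029],[0,0.014,0]],[[0.0044,0,0.0057],[0,0.0255,0]],[[0.0069,0,0.0085],[0,0.035,0]],[[0.0096,0,0.0112],[0,0.042,0]],[[0.0124,0,0.0138],[0,0.048,0]],[[0.0154,0,0.0164],[0,0.0515,0]],[[0.0184,0,0.0189],[0,0.054,0]],[[0.0198,0,0.02],[0,0.0545,0]],[[0.0198,0,0.02],[0,0.0545,0]],[[0.0198,0,0.02],[0,0.0545,0]]]' -
python3 - <<'E'
from lid import *
st()
for n in ("top","scene"):
    p,C=lid(n,"d")
    cv2.imwrite(f"pics/{n}6.png",cv2.resize(p[110:210,120:220] if n=="top" else p[60:230,190:390],None,fx=6 if n=="top" else 3.5,fy=6 if n=="top" else 3.5,interpolation=cv2.INTER_CUBIC))
    b=(C[...,1]>174)&(C[...,1]<182)&(C[...,2]>165)&(C[...,2]<240)
    for x in range(-60,180,15):
        i=b&(abs(C[...,0]-x)<7)
        if i.sum():print(x,np.median(C[i][:,2]).round(1),i.sum())
E
```

```text
clock: 8.7
tcp_pos: [640.2, 195.1, 213.5]
tcp_rot: [[0.7, 0.088, 0.709], [0.061, -0.996, 0.064], [0.712, -0.002, -0.703]]
ft_force: [-0.2, 0.9, -0.9]
opening: 10.7
t 8.7 cad [-26.1 167.7 213.5] pitch 0.779 z [ 0.712  0.001 -0.703] y [ 0.    -1.    -0.002] F [-0.2  0.9 -0.9] open 10.7 q [ 0.205  0.074  1.945 -0.245  0.344  1.885]
top lid angle 1.5016426338170508 5485
-45 201.0 2
-30 232.7 11
-15 206.0 4
0 204.3 11
15 204.0 15
30 206.1 13
45 207.1 13
60 208.0 14
75 209.0 13
90 209.3 12
105 209.8 11
120 210.3 12
135 211.8 11
150 212.5 18
165 210.9 5
scene lid angle 1.5015009809074558 2468
-60 239.1 1
-45 238.6 2
-30 230.6 8
-15 225.3 1
0 203.3 13
15 204.7 11
30 206.7 12
45 206.1 8
60 206.9 11
75 209.2 11
90 209.1 10
105 210.0 10
120 209.9 10
135 210.7 10
150 212.9 11
165 212.5 4
```

View pics/top6.png

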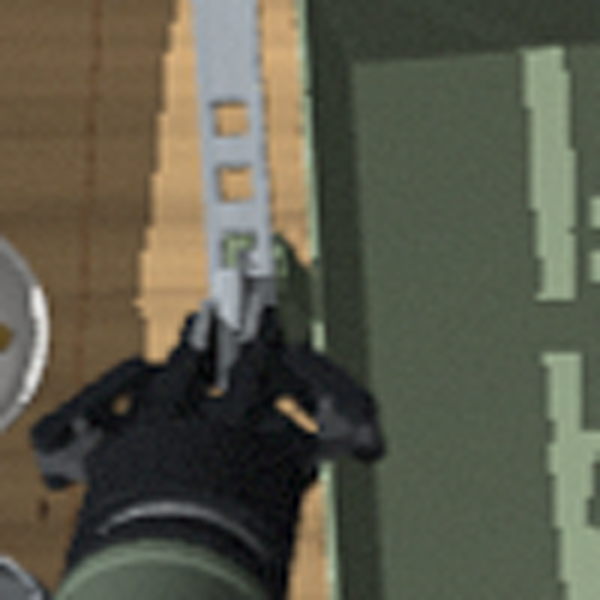

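View pics/scene6.png

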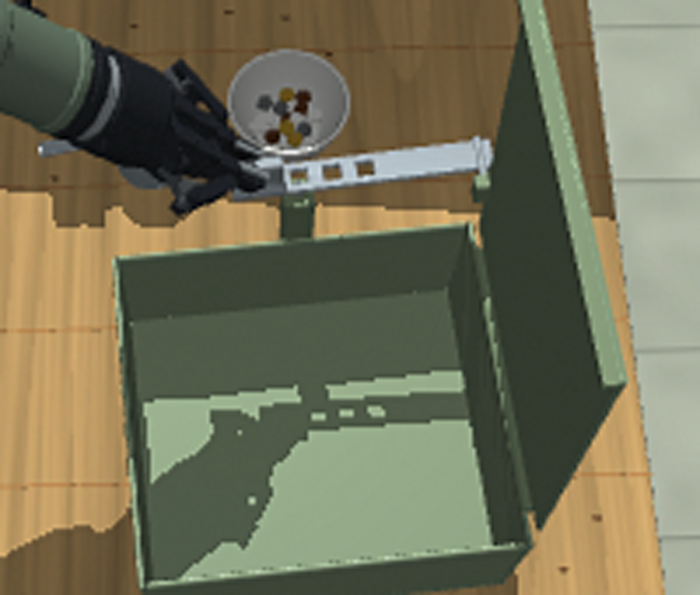

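Run:
```python
from h import *
for n,(y0,y1,x0,x1) in dict(top=(135,170,145,180),scene=(100,135,255,305)).items():
    p=np.load(f"{n}_d.npz")['p']
    f=14
    im=cv2.resize(p[y0:y1,x0:x1],None,fx=f,fy=f,interpolation=cv2.INTER_NEAREST)
    for c,col in(((5,165,192),(0,0,255)),((5,165,180),(0,255,255)),((5,165,201),(255,0,0))):
        u,v=proj(n,wor(c));cv2.circle(im,(int((u-x0+.5)*f),int((v-y0+.5)*f)),4,col,-1)
    cv2.imwrite(f"pics/z_{n}.png",im)
```

```text
(no output)
```

View pics/z_top.png

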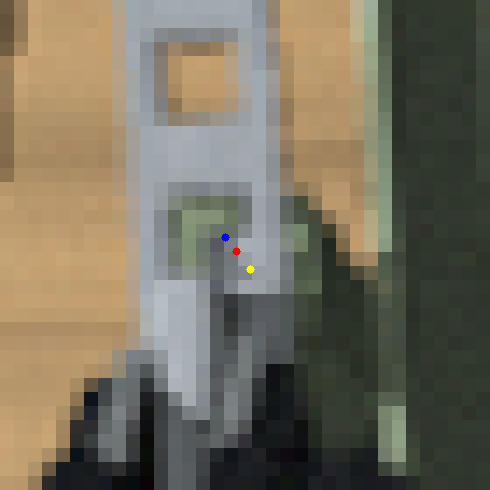

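View pics/z_scene.png

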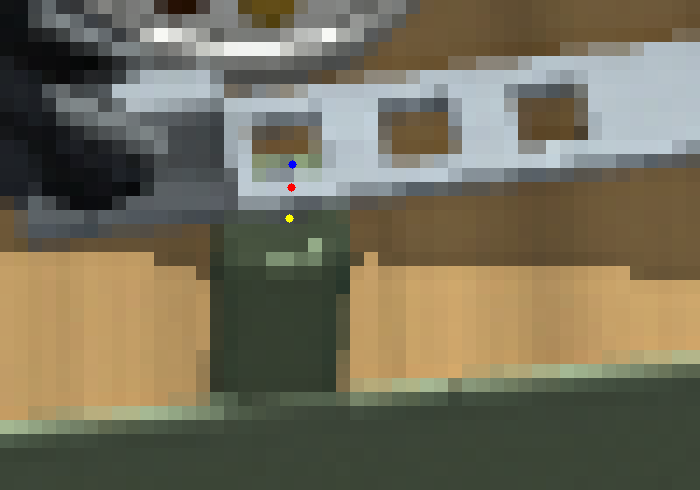

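Run:
```python
from h import *
for tag in("0","_c","_d"):
  for n in("top",):
    z=np.load(f"{n}{tag}.npz");C=cad(world(n,z['d']))
    for x in range(0,100,15):
        b=(abs(C[...,0]-x)<7)&(C[...,2]>175)&(C[...,2]<215)&(abs(C[...,1]-165)<30)
        q=C[b][:,1];print(tag,x,np.percentile(q,[2,98]).round(1),b.sum())
```

```text
0 0 [160.8 177.4] 43
0 15 [156.7 179. ] 48
0 30 [156.  178.5] 53
0 45 [152.9 178.2] 60
0 60 [137.3 177.8] 61
0 75 [135.3 177.6] 58
0 90 [136.5 180.5] 81
_c 0 [153.6 178.2] 60
_c 15 [153.1 177.3] 80
_c 30 [153.2 179.3] 38
_c 45 [153.7 178.1] 63
_c 60 [153.4 177.8] 60
_c 75 [153.5 178.5] 63
_c 90 [153.8 178.7] 59
_d 0 [153.1 178.4] 54
_d 15 [153.1 177.6] 81
_d 30 [154. 179.] 36
_d 45 [153.3 177.9] 63
_d 60 [153.2 179.3] 39
_d 75 [153.6 178.4] 64
_d 90 [153.  177.8] 62
```

Run:
```python
from rows import *
b=(tfar(17.5),phi_clear(tfar(17.5),17.5))
rows([(tfar(h),phi_clear(tfar(h),h)) for h in (15,12.5,10,8,6,4,2,0,-1)],b)
```

```text
t1.499 ph-0.082 [[-0.0023,y,0.0019],[0,0.0166,0]] hn [ 59.8 199.5] hf [  5. 195.] tcp [-26.8 209.7] p 0.762
t1.496 ph-0.099 [[-0.0047,y,0.0039],[0,0.0333,0]] hn [ 59.7 197.9] hf [  5.  192.5] tcp [-27.1 206.7] p 0.745
t1.492 ph-0.115 [[-0.0070,y,0.0059],[0,0.0499,0]] hn [ 59.6 196.3] hf [  5. 190.] tcp [-27.3 203.6] p 0.729
t1.489 ph-0.129 [[-0.0088,y,0.0075],[0,0.0632,0]] hn [ 59.5 195.1] hf [  5. 188.] tcp [-27.5 201.2] p 0.716
t1.485 ph-0.142 [[-0.0107,y,0.0090],[0,0.0765,0]] hn [ 59.4 193.8] hf [  5. 186.] tcp [-27.7 198.8] p 0.702
t1.481 ph-0.155 [[-0.0125,y,0.0106],[0,0.0898,0]] hn [ 59.3 192.5] hf [  5. 184.] tcp [-27.8 196.3] p 0.689
t1.476 ph-0.169 [[-0.0144,y,0.0122],[0,0.1032,0]] hn [ 59.2 191.2] hf [  5. 182.] tcp [-28.  193.9] p 0.676
t1.472 ph-0.182 [[-0.0162,y,0.0138],[0,0.1165,0]] hn [ 59.1 190. ] hf [  5. 180.] tcp [-28.1 191.5] p 0.662
t1.469 ph-0.189 [[-0.0172,y,0.0146],[0,0.1232,0]] hn [ 59.  189.3] hf [  5. 179.] tcp [-28.2 190.2] p 0.656
```

```bash
python3 -m handwheel '[[[-0.0023,0,0.0019],[0,0.0166,0]],[[-0.0047,0,0.0039],[0,0.033,0]],[[-0.007,0,0.0059],[0,0.05,0]],[[-0.0088,0,0.0075],[0,0.063,0]],[[-0.0107,0,0.009],[0,0.0765,0]],[[-0.0107,0,0.009],[0,0.0765,0]],[[-0.0107,0,0.009],[0,0.0765,0]]]' -
cat > chk.py <<'E'
from lid import *
import sys
tag=sys.argv[1]
st()
for n,(y0,y1,x0,x1) in dict(top=(135,170,145,180),scene=(100,135,255,305)).items():
    p,C=lid(n,tag)
    cv2.imwrite(f"pics/z_{n}_{tag}.png",cv2.resize(p[y0:y1,x0:x1],None,fx=14,fy=14,interpolation=cv2.INTER_NEAREST))
    b=(C[...,1]>174)&(C[...,1]<182)&(C[...,2]>165)&(C[...,2]<240)
    o=[]
    for x in range(0,165,15):
        i=b&(abs(C[...,0]-x)<7)
        if i.sum():o.append((x,np.median(C[i][:,2]).round(1)))
    a=np.polyfit(*np.array([k for k in o if 10<k[0]<140]).T,1)
    print('bar top at pin',np.polyval(a,5),'slope',a[0])
E
python3 chk.py e
```

```text
clock: 9.68
tcp_pos: [638.9, 195.0, 199.5]
tcp_rot: [[0.644, 0.088, 0.76], [0.056, -0.996, 0.069], [0.763, -0.002, -0.646]]
ft_force: [-0.8, 0.5, -0.2]
opening: 10.5
t 9.68 cad [-27.3 167.7 199.5] pitch 0.7028 z [ 0.763  0.001 -0.646] y [ 0.    -1.    -0.002] F [-0.8  0.5 -0.2] open 10.5 q [ 0.21   0.091  2.006 -0.474  0.202  2.116]
top lid angle 1.4822749808986035 5191
bar top at pin 193.63666666666657 slope 0.1278888888888895
scene lid angle 1.4826096743112314 2216
bar top at pin 193.24222222222215 slope 0.12844444444444464
```

View pics/z_top_e.png

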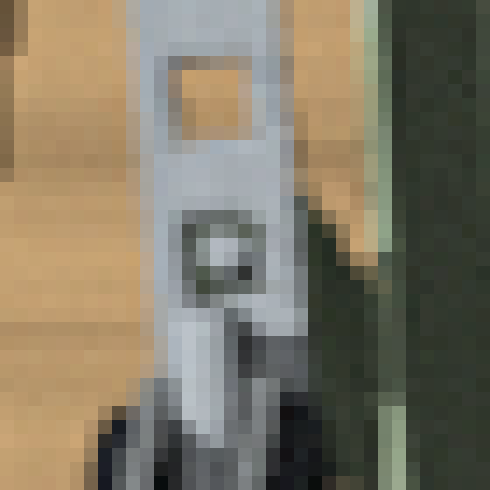

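The pin shows inside the far hole at (222,255) with forces near zero, so I'm lowering the rest of the way.

```bash
python3 - <<'E'
from rows import *
b=(tfar(6),phi_clear(tfar(6),6))
rows([(tfar(h),phi_clear(tfar(h),h)) for h in (4,2,0,-1,-2,-3)],b)
E
python3 -m handwheel '[[[-0.0018,0,0.0017],[0,0.013,0]],[[-0.0035,0,0.0033],[0,0.0265,0]],[[-0.0052,0,0.005],[0,0.04,0]],[[-0.0061,0,0.0059],[0,0.0465,0]],[[-0.0061,0,0.0059],[0,0.0465,0]],[[-0.0061,0,0.0059],[0,0.0465,0]]]' -; python3 chk.py f
```

```text
t1.481 ph-0.155 [[-0.0020,y,0.0014],[0,0.0133,0]] hn [ 59.3 192.5] hf [  5. 184.] tcp [-27.8 196.3] p 0.689
t1.476 ph-0.169 [[-0.0039,y,0.0029],[0,0.0266,0]] hn [ 59.2 191.2] hf [  5. 182.] tcp [-28.  193.9] p 0.676
t1.472 ph-0.182 [[-0.0059,y,0.0044],[0,0.0400,0]] hn [ 59.1 190. ] hf [  5. 180.] tcp [-28.1 191.5] p 0.662
t1.469 ph-0.189 [[-0.0069,y,0.0051],[0,0.0466,0]] hn [ 59.  189.3] hf [  5. 179.] tcp [-28.2 190.2] p 0.656
t1.466 ph-0.195 [[-0.0079,y,0.0058],[0,0.0533,0]] hn [ 59.  188.7] hf [  5. 178.] tcp [-28.3 189. ] p 0.649
t1.464 ph-0.202 [[-0.0088,y,0.0066],[0,0.0600,0]] hn [ 58.9 188. ] hf [  5. 177.] tcp [-28.4 187.8] p 0.642
clock: 10.52
tcp_pos: [639.8, 195.1, 192.2]
tcp_rot: [[0.607, 0.088, 0.79], [0.052, -0.996, 0.071], [0.793, -0.002, -0.609]]
ft_force: [-5.8, -1.8, 6.3]
opening: 10.9
t 10.53 cad [-26.5 167.8 192.2] pitch 0.6545 z [ 0.793  0.001 -0.609] y [-0.    -1.    -0.002] F [-5.9 -1.3  6.3] open 10.9 q [ 0.213  0.109  2.036 -0.864  0.129  2.508]
top lid angle 1.4860207111543513 5054
bar top at pin 187.10666666666674 slope 0.17133333333333325
scene lid angle 1.486319473111087 2274
bar top at pin 185.6966666666666 slope 0.1865555555555558
```

View pics/z_scene_f.png

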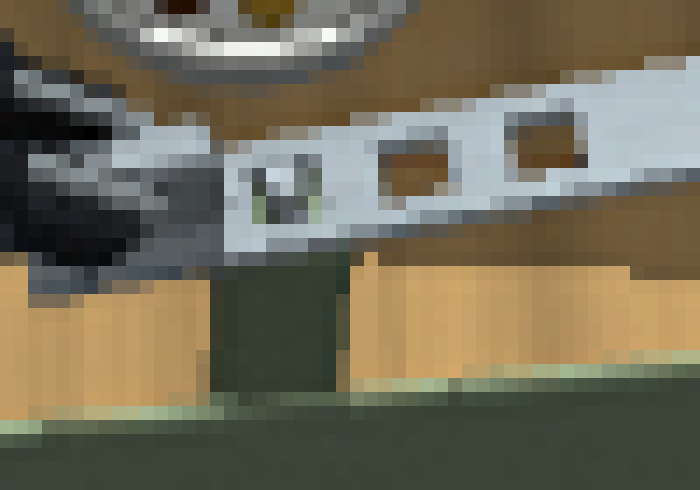

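```bash
python3 -m handwheel '[[[-0.0011,0,-0.0002],[0,0.004,0]],[[-0.0022,0,-0.0003],[0,0.007,0]],[[-0.0022,0,-0.0003],[0,0.007,0]],[[-0.0022,0,-0.0003],[0,0.007,0]]]' -; python3 chk.py g
```

```text
clock: 11.12
tcp_pos: [639.8, 195.1, 192.4]
tcp_rot: [[0.599, 0.088, 0.796], [0.051, -0.996, 0.072], [0.799, -0.002, -0.601]]
ft_force: [0.1, -2.3, 5.0]
opening: 10.6
t 11.12 cad [-26.4 167.8 192.4] pitch 0.6445 z [ 0.799  0.001 -0.601] y [-0.    -1.    -0.002] F [-0.1 -2.3  5. ] open 10.6 q [ 0.213  0.11   2.042 -0.972  0.119  2.617]
top lid angle 1.484518434210439 5119
bar top at pin 187.30555555555551 slope 0.1750000000000004
scene lid angle 1.4847250047508809 2235
bar top at pin 186.2455555555556 slope 0.17966666666666634
```

View pics/z_scene_g.png

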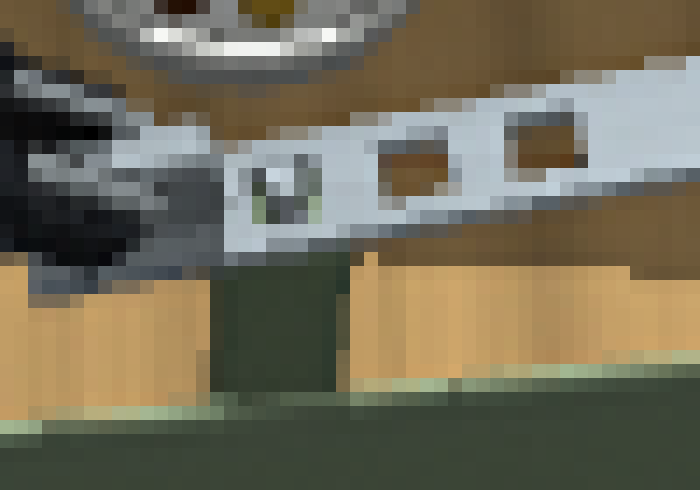

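```bash
python3 -m handwheel '[[[0,0,0],[0,0,0]],[[0,0,0],[0,0,0]],[[0,0,0],[0,0,0]]]' -0.1; python3 chk.py h
```

```text
clock: 11.6
tcp_pos: [637.6, 194.9, 188.8]
tcp_rot: [[0.603, 0.089, 0.793], [0.052, -0.996, 0.071], [0.796, -0.002, -0.605]]
ft_force: [0.5, -0.6, -0.1]
opening: 38.5
t 11.6 cad [-28.7 167.8 188.8] pitch 0.6502 z [ 0.796  0.001 -0.605] y [ 0.    -1.    -0.002] F [ 0.4 -0.7 -0.1] open 38.5 q [ 0.214  0.112  2.045 -0.972  0.12   2.617]
top lid angle 1.4767152376150885 5108
bar top at pin 188.02333333333326 slope 0.16411111111111137
scene lid angle 1.4770877091614902 2146
bar top at pin 186.1744444444444 slope 0.18544444444444458
```

View pics/z_scene_h.png

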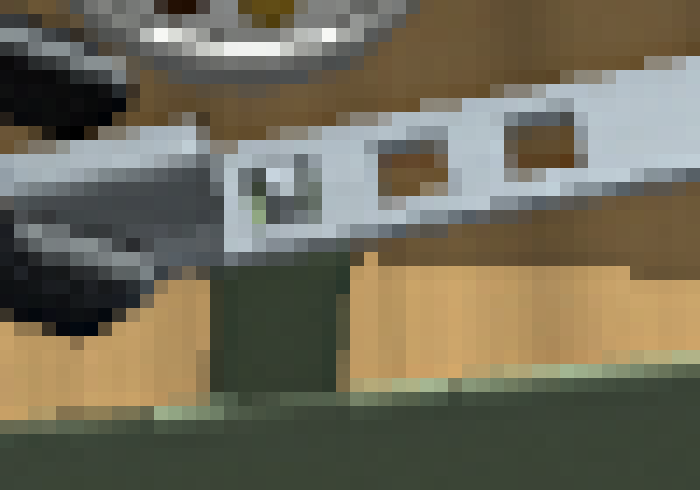

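View pics/z_top_h.png

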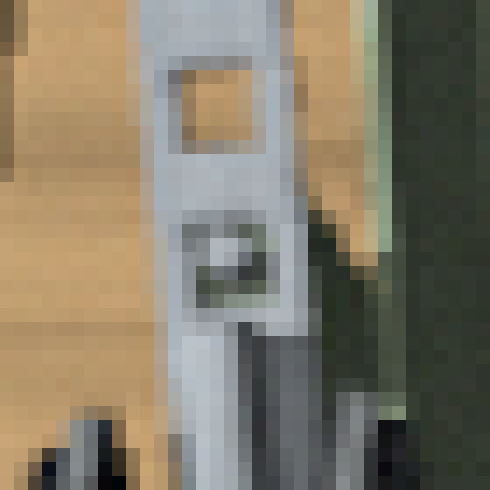

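Released: the far hole sits around the pin at (282,190), and the lid holds at about 1.477 rad. I'll back out and measure the comb again.

```bash
python3 -m handwheel '[[[0,0,-0.02],[0,0,0]],[[0,0,-0.06],[0,0,0]],[[0,0,-0.11],[0,0,0]],[[0,0,-0.15],[0,0,0]],[[0,0,-0.15],[0,0,0]]]' -; python3 chk.py i
python3 - <<'E'
from h import *
import fk
res=[]
for n in("top","scene"):
    z=np.load(f"{n}_i.npz");P=world(n,z['d']);hz=cv2.cvtColor(z['p'],cv2.COLOR_BGR2HSV)
    m=(P[...,2]>6)&(P[...,2]<25)&(np.hypot(P[...,0]-513,P[...,1]+320)<100)
    q=P[m];r=cv2.minAreaRect(q[:,:2].astype(np.float32));print(n,m.sum(),r,np.median(q[:,2]))
    a=np.radians(-24.8);c=np.array([np.cos(a),np.sin(a)]);w=np.array([-c[1],c[0]])
    s=(q[:,:2]-[513,-320])@c;t=(q[:,:2]-[513,-320])@w
    h=(s<12)&(s>-72)
    f=np.polyfit(s[h],t[h],1);print('handle fit',f,'s range',s.min(),s.max(),'handle w',np.percentile(t[h]-np.polyval(f,s[h]),[2,98]),'z',np.median(q[h][:,2]))
    res.append((f,s.min(),s.max()))
    for k in range(-80,85,8):
        i=abs(s-k)<4
        if i.sum():print(k,t[i].min().round(),t[i].max().round(),end=' | ')
    print()
E
```

```text
clock: 12.32
tcp_pos: [518.5, 184.8, 283.3]
tcp_rot: [[0.598, 0.089, 0.797], [0.051, -0.996, 0.073], [0.8, -0.003, -0.6]]
ft_force: [0.6, -0.6, -0.1]
opening: 38.4
t 12.32 cad [-148.2  168.2  283.3] pitch 0.6434 z [ 0.8    0.003 -0.6  ] y [ 0.001 -1.    -0.003] F [ 0.6 -0.6 -0.1] open 38.4 q [ 0.265 -0.332  2.209 -0.389  0.371  2.044]
top lid angle 1.4770343009142577 5087
bar top at pin 187.8566666666666 slope 0.1652222222222224
scene lid angle 1.476906764518149 2146
bar top at pin 186.97555555555547 slope 0.17177777777777753
top 650 ((514.788818359375, -325.1558837890625), (190.73561096191406, 137.1127166748047), 21.57251739501953) 12.767905090116187
handle fit [-2.09936098e-04  1.13769147e+00] s range -89.8830250374591 75.819063040178 handle w [-13.77276263  11.37508486] z 13.352278442674333
-80 -8.0 11.0 | -72 -8.0 13.0 | -64 -9.0 12.0 | -56 -78.0 12.0 | -48 -11.0 13.0 | -40 -87.0 35.0 | -32 -10.0 12.0 | -24 -8.0 12.0 | -16 -10.0 11.0 | -8 -74.0 12.0 | 0 -85.0 80.0 | 8 -17.0 96.0 | 16 -12.0 11.0 | 24 -69.0 94.0 | 32 -34.0 35.0 | 40 -35.0 84.0 | 48 -31.0 66.0 | 56 -32.0 32.0 | 64 -34.0 68.0 | 72 -33.0 31.0 | 
scene 607 ((514.418212890625, -314.62957763671875), (127.45222473144531, 157.86087036132812), 78.32945251464844) 13.234116731863423
handle fit [-0.02632189  0.92705095] s range -79.98916647682553 75.01601153837672 handle w [-10.57929736  10.81764042] z 13.642309314942167
-80 -6.0 10.0 | -72 -8.0 12.0 | -64 -8.0 12.0 | -56 -8.0 58.0 | -48 -8.0 12.0 | -40 -9.0 12.0 | -32 -9.0 11.0 | -24 -9.0 12.0 | -16 -9.0 11.0 | -8 -9.0 12.0 | 0 -10.0 12.0 | 8 -10.0 12.0 | 16 -56.0 10.0 | 24 -33.0 34.0 | 32 -34.0 35.0 | 40 -34.0 80.0 | 48 -34.0 33.0 | 56 -33.0 32.0 | 64 -33.0 31.0 | 72 -32.0 31.0 |
```

Run:
```python
from h import *
import fk
a=-.442
Rg=np.array([[np.cos(a),np.sin(a),0],[np.sin(a),-np.cos(a),0],[0,0,-1.]]);print(np.linalg.det(Rg))
s=ctrl.read_state();q=s['joint_pos']
for P in((470,-120,280),(513.4,-319.1,150),(513.4,-319.1,3)):
    r=rel(np.array(P,float),Rg);qq,e=fk.ik(np.array(P,float),Rg,q);print(P,r,qq.round(2),e.round(4))
```

```text
1.0
(470, -120, 280) ([-0.0456, 0.2987, -0.0604], [-0.2462, -0.8997, 0.4913]) [-0.43 -0.02  1.69 -0.    1.47  1.58] 0.0
(513.4, -319.1, 150) ([-0.1335, 0.5011, 0.0383], [-0.2462, -0.8997, 0.4913]) [-0.7   0.34  1.55  0.    1.25  1.31] 0.0
(513.4, -319.1, 3) ([-0.2507, 0.5014, 0.127], [-0.2462, -0.8997, 0.4913]) [-0.7   0.54  1.62 -0.    0.99  1.31] 0.0
```

```bash
python3 -m handwheel '[[[-0.008,0.05,-0.01],[-0.035,-0.13,0.07]],[[-0.015,0.1,-0.02],[-0.07,-0.26,0.14]],[[-0.023,0.15,-0.03],[-0.105,-0.39,0.21]],[[-0.03,0.2,-0.04],[-0.14,-0.51,0.28]],[[-0.038,0.25,-0.05],[-0.175,-0.64,0.35]],[[-0.046,0.3,-0.06],[-0.21,-0.77,0.42]],[[-0.064,0.34,-0.04],[-0.246,-0.9,0.491]],[[-0.081,0.38,-0.02],[-0.246,-0.9,0.491]],[[-0.1,0.42,0],[-0.246,-0.9,0.491]],[[-0.117,0.46,0.02],[-0.246,-0.9,0.491]],[[-0.1335,0.501,0.038],[-0.246,-0.9,0.491]],[[-0.1335,0.501,0.038],[-0.246,-0.9,0.491]]]' 0
python3 - <<'E'
from h import *
st()
a=-.442
Rg=np.array([[np.cos(a),np.sin(a),0],[np.sin(a),-np.cos(a),0],[0,0,-1.]])
for z in(30,3):print(rel(np.array([513.4,-319.1,z]),Rg))
E
```

```text
clock: 13.92
tcp_pos: [511.0, -321.0, 144.1]
tcp_rot: [[0.902, -0.431, -0.008], [-0.431, -0.902, 0.005], [-0.009, -0.001, -1.0]]
ft_force: [-0.7, 0.8, 0.0]
opening: 42.7
t 13.93 cad [-200.3 -334.9  144.1] pitch 1.5786 z [-0.008  0.005 -1.   ] y [-0.509 -0.861 -0.001] F [-0.6  0.9  0. ] open 42.7 q [-0.703  0.353  1.545 -0.002  1.253  1.314]
([0.0024, -0.0026, 0.1141], [-0.0007, 0.0095, -0.0039])
([0.0027, -0.0026, 0.1411], [-0.0007, 0.0095, -0.0039])
```

```bash
python3 -m handwheel '[[[0.0025,-0.0026,0.04],[0,0.0095,-0.004]],[[0.0025,-0.0026,0.09],[0,0.0095,-0.004]],[[0.0025,-0.0026,0.11],[0,0.0095,-0.004]],[[0.0025,-0.0026,0.11],[0,0.0095,-0.004]]]' 0
python3 - <<'E'
from h import *
st()
a=-.442
Rg=np.array([[np.cos(a),np.sin(a),0],[np.sin(a),-np.cos(a),0],[0,0,-1.]])
for z in(3,):print(rel(np.array([513.4,-319.1,z]),Rg))
p,d=snapshot("scene")
cv2.imwrite("pics/s7.png",cv2.resize(p[250:350,180:300],None,fx=5,fy=5,interpolation=cv2.INTER_CUBIC))
E
```

```text
clock: 14.42
tcp_pos: [515.2, -316.5, 38.0]
tcp_rot: [[0.906, -0.424, 0.004], [-0.424, -0.906, -0.001], [0.004, -0.001, -1.0]]
ft_force: [0.0, 0.7, -0.1]
opening: 42.9
t 14.43 cad [-195.8 -330.8   38. ] pitch 1.567 z [ 0.004 -0.002 -1.   ] y [-0.502 -0.865 -0.001] F [ 0.1  0.7 -0.1] open 42.9 q [-0.695  0.484  1.611  0.002  1.043  1.313]
([-0.0007, 0.0031, 0.035], [-0.0005, -0.0041, 0.0045])
```

View pics/s7.png

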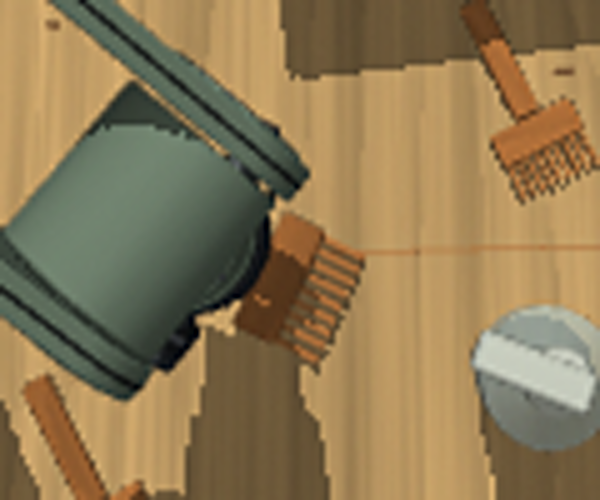

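The hand is over the handle of the large comb, with its head at (300,290) and clear of the fingers. Next I descend and grip.

```bash
python3 -m handwheel '[[[-0.001,0.003,0.01],[0,-0.004,0.0045]],[[-0.002,0.003,0.025],[0,-0.004,0.0045]],[[-0.002,0.003,0.0345],[0,-0.004,0.0045]],[[-0.002,0.003,0.0345],[0,-0.004,0.0045]],[[-0.002,0.003,0.0345],[0,-0.004,0.0045]]]' 0; python3 -c "
from h import *;st();print(ctrl.read_state()['tcp_pos'])"; python3 -m handwheel '[[[0,0,0],[0,0,0]],[[0,0,0],[0,0,0]],[[0,0,0],[0,0,0]],[[0,0,0],[0,0,0]]]' -1 40
```

```text
clock: 15.1
tcp_pos: [513.6, -319.9, 5.5]
tcp_rot: [[0.904, -0.428, 0.004], [-0.428, -0.904, -0.003], [0.005, 0.001, -1.0]]
ft_force: [0.3, 0.1, -0.6]
opening: 43.0
t 15.1 cad [-197.7 -334.     5.5] pitch 1.567 z [ 0.004 -0.003 -1.   ] y [-0.506 -0.862  0.001] F [ 0.4  0.1 -0.6] open 43.0 q [-7.000e-01  5.340e-01  1.618e+00  1.000e-03  9.850e-01  1.312e+00]
[ 513.5804383  -319.90585007    5.50288801]
clock: 15.6
tcp_pos: [514.0, -320.3, 6.2]
tcp_rot: [[0.904, -0.428, 0.005], [-0.428, -0.904, -0.003], [0.006, 0.001, -1.0]]
ft_force: [0.6, 0.2, 3.8]
opening: 20.5
```

```bash
python3 -m handwheel '[[[0,0,-0.02],[0,0,0]],[[0,0,-0.06],[0,0,0]],[[0,0,-0.12],[0,0,0]],[[0,0,-0.18],[0,0,0]],[[0,0,-0.22],[0,0,0]],[[0,0,-0.22],[0,0,0]]]' -
python3 - <<'E'
from h import *
import fk
st();s=ctrl.read_state();q=s['joint_pos']
Rt=rot(np.pi/2)
for c in((-30,-20,225),(-30,-20,60),(-30,-20,12.5)):
    P=wor(c);qq,e=fk.ik(P,Rt,q);print(c,P,rel(P,Rt),qq.round(2),e.round(4))
p,d=snapshot("scene");np.savez("s8.npz",p=p,d=d)
cv2.imwrite("pics/s8.png",cv2.resize(p,(800,600)))
E
```

```text
clock: 16.35
tcp_pos: [514.7, -321.0, 231.6]
tcp_rot: [[0.904, -0.428, 0.012], [-0.428, -0.904, -0.009], [0.015, 0.003, -1.0]]
ft_force: [1.0, 0.4, -1.1]
opening: 20.5
t 16.35 cad [-196.6 -335.3  231.6] pitch 1.5597 z [ 0.011 -0.01  -1.   ] y [-0.506 -0.862  0.003] F [ 1.   0.3 -1.1] open 20.5 q [-7.000e-01  2.630e-01  1.472e+00  1.000e-03  1.391e+00  1.312e+00]
(-30, -20, 225) [652.87149213   7.73400071 225.        ] ([-0.0159, -0.3563, 0.0052], [0.0072, -0.0136, -0.5306]) [-0.12  0.37  1.34  0.    1.43  1.36] 0.0
(-30, -20, 60) [652.87149213   7.73400071  60.        ] ([-0.0184, -0.3568, 0.1702], [0.0072, -0.0136, -0.5306]) [-0.12  0.54  1.47  0.    1.13  1.36] 0.0
(-30, -20, 12.5) [652.87149213   7.73400071  12.5       ] ([-0.0191, -0.357, 0.2177], [0.0072, -0.0136, -0.5306]) [-0.12  0.61  1.48  0.    1.05  1.36] 0.0
```

View pics/s8.png

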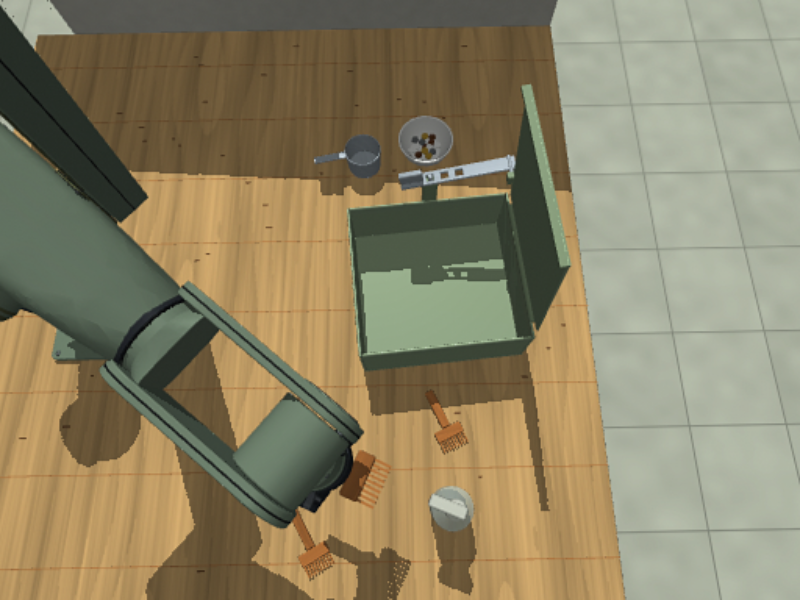

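The comb is lifted, with its head at (365,478). The lid stands open and the stay sits on its bracket at (430,177); cup, bowl and bottle haven't moved. Carrying the comb over the caddy.

```bash
python3 -m handwheel '[[[-0.002,-0.045,0],[0,0,-0.07]],[[-0.004,-0.09,0],[0,0,-0.14]],[[-0.006,-0.14,0],[0,0,-0.21]],[[-0.008,-0.19,0],[0,0,-0.28]],[[-0.01,-0.24,0],[0,0,-0.36]],[[-0.012,-0.29,0],[0,0,-0.44]],[[-0.014,-0.33,0],[0.007,-0.013,-0.53]],[[-0.016,-0.356,0.005],[0.007,-0.013,-0.53]],[[-0.016,-0.356,0.005],[0.007,-0.013,-0.53]],[[-0.016,-0.356,0.005],[0.007,-0.013,-0.53]]]' -
python3 - <<'E'
from h import *
st();Rt=rot(np.pi/2)
for c in((-30,-20,60),(-30,-20,12.5)):print(rel(wor(c),Rt))
E
```

```text
clock: 17.65
tcp_pos: [649.3, 8.8, 218.3]
tcp_rot: [[0.996, 0.087, -0.011], [0.087, -0.996, 0.006], [-0.011, -0.007, -1.0]]
ft_force: [1.4, 0.1, -0.3]
opening: 20.5
t 17.65 cad [-33.5 -18.6 218.3] pitch 1.5814 z [-0.011  0.007 -1.   ] y [-0.001 -1.    -0.007] F [ 1.4 -0.1 -0.3] open 20.5 q [-0.122  0.379  1.349  0.005  1.426  1.36 ]
([0.0052, 0.0026, 0.1583], [-0.0074, 0.0106, -0.0009])
([0.0057, 0.0029, 0.2058], [-0.0074, 0.0106, -0.0009])
```

```bash
python3 -m handwheel '[[[0.003,0.002,0.03],[-0.007,0.011,0]],[[0.005,0.003,0.08],[-0.007,0.011,0]],[[0.005,0.003,0.13],[-0.007,0.011,0]],[[0.005,0.003,0.17],[-0.007,0.011,0]],[[0.005,0.003,0.185],[-0.007,0.011,0]],[[0.005,0.003,0.19],[-0.007,0.011,0]],[[0.005,0.003,0.19],[-0.007,0.011,0]]]' -
python3 - <<'E'
from h import *
st();Rt=rot(np.pi/2)
for c in((-30,-20,12),):print(rel(wor(c),Rt))
for n in("scene","top"):
    p,d=snapshot(n);cv2.imwrite(f"pics/{n}9.png",cv2.resize(p[100:250,210:370] if n=="scene" else p[80:230,140:300],None,fx=4,fy=4,interpolation=cv2.INTER_CUBIC))
E
```

```text
clock: 18.52
tcp_pos: [655.6, 7.5, 31.8]
tcp_rot: [[0.996, 0.087, 0.007], [0.087, -0.996, 0.0], [0.007, 0.0, -1.0]]
ft_force: [-0.5, -0.3, -0.4]
opening: 20.7
t 18.52 cad [-27.3 -20.5  31.8] pitch 1.5641 z [ 0.007 -0.    -1.   ] y [-0.001 -1.     0.   ] F [-0.5 -0.3 -0.4] open 20.7 q [-1.210e-01  5.800e-01  1.475e+00  1.000e-03  1.081e+00  1.362e+00]
([-0.0028, -0.0005, 0.0197], [0.0004, -0.0067, -0.0012])
```

View pics/scene9.png

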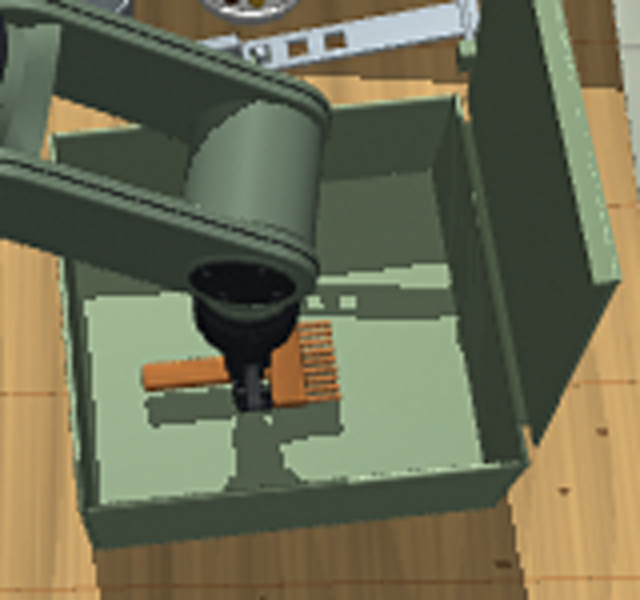

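The comb is inside the box, handle at (185,373) and head at (305,362), just above the floor. Lowering it the rest of the way.

```bash
python3 -m handwheel '[[[-0.001,0,0.008],[0,-0.005,0]],[[-0.001,0,0.014],[0,-0.005,0]],[[-0.001,0,0.018],[0,-0.005,0]],[[-0.001,0,0.0195],[0,-0.005,0]],[[-0.001,0,0.0195],[0,-0.005,0]],[[-0.001,0,0.0195],[0,-0.005,0]]]' - ; python3 -c "
from h import *;st()"
```

```text
clock: 19.38
tcp_pos: [653.5, 8.0, 11.1]
tcp_rot: [[0.996, 0.088, -0.001], [0.088, -0.996, 0.0], [-0.001, -0.0, -1.0]]
ft_force: [-3.4, 0.1, 4.6]
opening: 20.7
t 19.38 cad [-29.4 -19.8  11.1] pitch 1.5718 z [-0.001  0.    -1.   ] y [-0.001 -1.    -0.   ] F [-3.3  0.4  4.6] open 20.7 q [-0.12   0.609  1.479  0.     1.055  1.363]
```

Contact with the floor reads 4.6 N. I'll open part way, then retreat upward.

```bash
python3 -m handwheel '[[[0,0,0],[0,0,0]],[[0,0,0],[0,0,0]],[[0,0,0],[0,0,0]]]' 0 && python3 -m handwheel '[[[0,0,-0.02],[0,0,0]],[[0,0,-0.07],[0,0,0]],[[0,0,-0.13],[0,0,0]],[[0,0,-0.19],[0,0,0]],[[0,0,-0.25],[0,0,0]],[[-0.03,0,-0.3],[0,0,0]],[[-0.09,0,-0.3],[0,0,0]],[[-0.15,0,-0.3],[0,0,0]],[[-0.21,0,-0.3],[0,0,0]],[[-0.25,0.03,-0.3],[0,0,0]],[[-0.25,0.06,-0.3],[0,0,0]],[[-0.25,0.06,-0.3],[0,0,0]]]' - ; python3 chk.py k
python3 - <<'E'
from h import *
for n in("scene","top"):
    z=np.load(f"{n}_k.npz");p=z['p'];C=cad(world(n,z['d']));P=world(n,z['d'])
    cv2.imwrite(f"pics/{n}10.png",cv2.resize(p,(800,600)))
    hz=cv2.cvtColor(p,cv2.COLOR_BGR2HSV)
    m=(hz[...,0]<16)&(hz[...,1]>110)&(abs(C[...,0])<150)&(abs(C[...,1])<140)&(C[...,2]<60)
    q=C[m];print(n,'comb',m.sum(),np.percentile(q,[1,99],axis=0).round(1).tolist(),np.median(q,0).round(1))
    for x in (-100,-60,-20,10,30,50):
        i=abs(q[:,0]-x)<8;print(x,np.median(q[i][:,2]).round(1) if i.sum() else None,end=' ')
    o=(P[...,2]>25)&(P[...,2]<230)&(P[...,0]>300)&(P[...,0]<900)&((P[...,1]>215)|(P[...,1]<-200))
    k,l,s,c=cv2.connectedComponentsWithStats(o.astype(np.uint8))
    for i in range(1,k):
        if s[i,4]>40:print('by',P[l==i].min(0).round(),P[l==i].max(0).round())
E
```

```text
clock: 19.75
tcp_pos: [653.3, 7.9, 10.3]
tcp_rot: [[0.996, 0.088, -0.001], [0.088, -0.996, 0.0], [-0.001, -0.0, -1.0]]
ft_force: [0.2, 0.1, -0.5]
opening: 42.6
clock: 21.25
tcp_pos: [409.7, -75.0, 312.5]
tcp_rot: [[0.996, 0.084, 0.002], [0.084, -0.996, -0.001], [0.002, 0.001, -1.0]]
ft_force: [1.3, 1.0, 0.4]
opening: 43.1
t 21.25 cad [-279.5  -80.9  312.5] pitch 1.5689 z [ 0.002 -0.001 -1.   ] y [-0.004 -1.     0.001] F [1.4 0.9 0.4] open 43.1 q [-0.389 -0.203  1.785 -0.     1.557  1.097]
top lid angle 1.4769268537735536 5092
bar top at pin 187.55111111111114 slope 0.17022222222222255
scene lid angle 1.4770464923845026 2146
bar top at pin 186.1288888888888 slope 0.1746666666666672
scene comb 455 [[-106.3, -54.5, 9.1], [42.2, 10.4, 23.2]] [ -5.1 -22.7  17.9]
-100 18.3 -60 19.2 -20 18.7 10 18.6 30 14.2 50 14.3 by [611. 320.  25.] [731. 442.  55.]
by [426. 308.  25.] [570. 390.  64.]
by [735. 215. 198.] [824. 226. 215.]
by [ 650. -422.   46.] [ 726. -354.  204.]
top comb 558 [[-106.1, -53.7, 2.4], [44.1, 11.9, 24.0]] [ -4.6 -20.6  18.2]
-100 18.5 -60 18.6 -20 18.8 10 19.2 30 13.5 50 9.0 by [782. 215. 204.] [827. 225. 218.]
by [ 650. -425.   25.] [ 727. -353.  205.]
by [612. 319.  25.] [734. 441.  55.]
by [661. 345.  25.] [693. 373.  33.]
by [426. 308.  25.] [572. 387.  65.]
```

View pics/scene10.png

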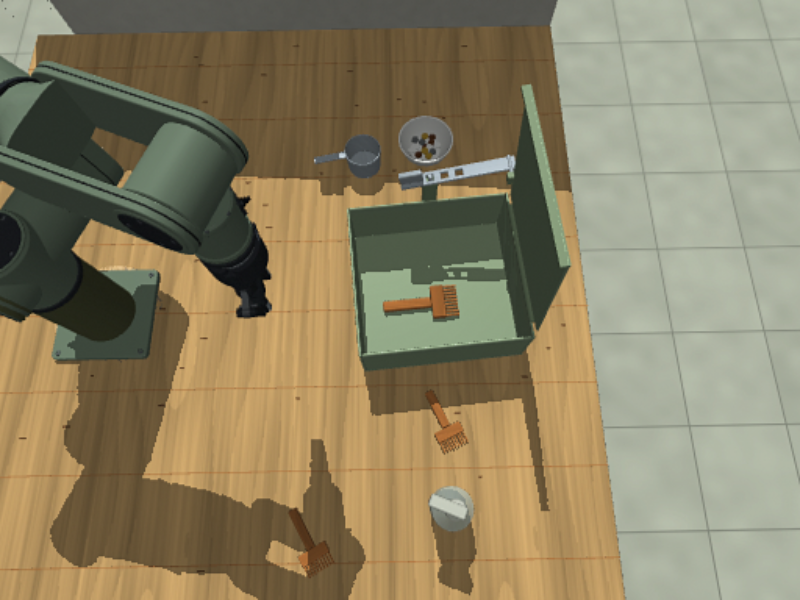

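View pics/z_scene_k.png

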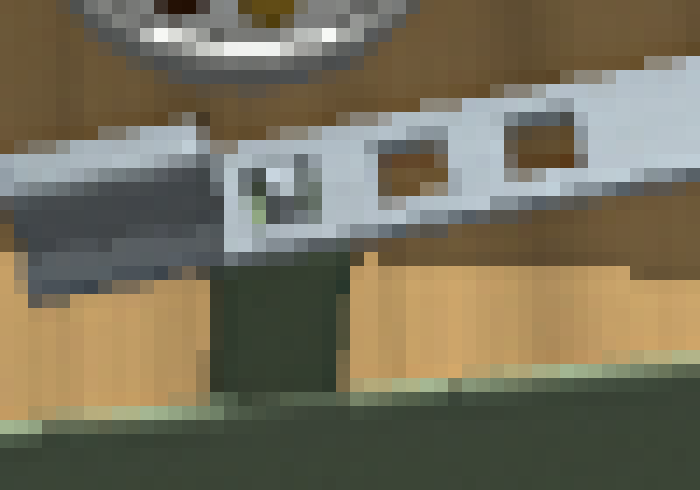

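Run:
```python
from h import *
for f in("top0","scene0","top_f","scene_f","top_g","scene_g","top_h","scene_h","top_k","scene_k"):
    n=f.split("_")[0].rstrip("0");z=np.load(f+".npz");C=cad(world(n,z['d']))
    m=(abs(C[...,1]-166)<10)&(C[...,0]>-12)&(C[...,0]<135)&(C[...,2]>178)&(C[...,2]<215)
    if f.endswith("0"): m&=(C[...,0]<85)
    q=C[m];w=np.ones(len(q),bool)
    for _ in range(6):
        a=np.polyfit(q[w,0],q[w,2],1);w=abs(q[:,2]-np.polyval(a,q[:,0]))<1.5
    print(f,'top at pin',np.polyval(a,5).round(2),'slope',a[0].round(4),w.sum())
    # pin-top points
    m=(abs(C[...,1]-165)<5)&(abs(C[...,0]-5)<6)&(C[...,2]>165)&(C[...,2]<215);print('   near pin z',np.sort(C[m][:,2]).round(1)[:12],np.sort(C[m][:,2]).round(1)[-5:])
```

```text
top0 top at pin 186.02 slope -0.0399 150
   near pin z [178.4 178.9 179.9 180.  180.6 181.1 181.5 182.7 183.1 183.9 184.6 184.6] [191.9 192.  192.3 192.3 195. ]
scene0 top at pin 186.75 slope -0.0449 36
   near pin z [] []
top_f top at pin 186.86 slope 0.1753 229
   near pin z [179.5 180.9 181.3 181.9 182.  184.  184.5 185.3 187.4 190.7 190.7 191.5] [192.  193.3 193.3 193.8 194.6]
scene_f top at pin 186.93 slope 0.1743 163
   near pin z [179.6 180.8 182.1 182.2 184.8 185.8 186.3 188.6 190.  190.5 190.8 192. ] [190.8 192.  192.6 193.5 193.5]
top_g top at pin 187.28 slope 0.1744 242
   near pin z [180.  180.3 183.  183.5 184.1 184.5 184.7 186.  186.5 187.  189.5 191.3] [193.7 194.2 194.4 195.  196.2]
scene_g top at pin 187.45 slope 0.1664 163
   near pin z [180.8 181.5 182.8 184.  184.8 186.6 187.2 188.1 188.7 189.9 190.1 190.2] [190.1 190.2 190.6 192.  193.3]
top_h top at pin 187.01 slope 0.1764 221
   near pin z [178.5 179.7 180.  180.7 182.6 182.9 186.4 186.6 188.8 191.  191.3 191.6] [192.3 193.2 193.9 194.3 194.6]
scene_h top at pin 187.34 slope 0.1658 173
   near pin z [179.1 180.9 184.5 185.9 186.8 188.9 190.1 190.4 191.4 191.9 192.  192.7] [191.9 192.  192.7 193.9 195.6]
top_k top at pin 187.52 slope 0.172 215
   near pin z [177.3 179.4 179.9 180.  180.2 180.7 182.1 182.3 182.7 183.5 183.7 187.4] [192.7 193.2 193.3 193.7 194.6]
scene_k top at pin 187.66 slope 0.1675 172
   near pin z [182.3 183.6 183.7 185.3 186.5 187.4 188.2 188.4 189.  189.1 191.9 192.2] [191.9 192.2 192.7 192.8 192.9]
```

```bash
python3 -c "
from station import ctrl
print(ctrl.close_job())"
```

```text
the job is handed in; nothing more can be done
None
```

The job is done and handed in at about 21 s of the 67 s allowed. The lid now stands wide open on the stay's last hole, and the large wooden comb lies flat inside the caddy.

**Stay and lid:** I gripped the fin, lifted the near hole off the pin and swung the lid back without letting it drop. I then lowered the far hole over the pin and let go. After release the lid held at about 1.477 rad in both cameras. The pin shows inside the far hole.

**Comb:** It lies lengthwise, a little off the middle of the caddy floor. Its handle top measures 18–19 mm, which matches 5 mm of floor plus 14 mm of handle.

**Bystanders and robot:** The cup, bottle and bowl measure the same as at the start, within about 3 mm. The robot is clear and touches nothing. The highest wrist force I read was about 16 N.

**Small disagreements:**
- **Lid angle:** the final 1.477 rad is slightly above the nominal 1.46.
- **Bar height:** the bar's underside at the pin reads about 2 mm above the shoulder. That fits a bar sloping 0.17 rad and resting on the shoulder's front edge, and pressing down with about 5 N before release moved it no further.

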